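# Feed one bush under the drill guide with one turn of the flywheel

## Task

Stand the steel bush upright in the loading gate of the hand feeder (the open part of its channel, in front of the ram), then take the flywheel's handle and turn it clockwise seen from above through exactly one revolution, so that the ram pushes the bush under the bridge and comes home again; leave the handle back where it started and let go. The handle is only held by friction in a radial slot of the wheel, so guide it by feel round its own circle and do not drag it along the slot; leave the other things on the bench alone.

Things in the scene. Friction and masses are not known exactly. Their poses are not given: they have to be found in the camera images.
- bush_center (a point): Plain round steel bush, 27 mm diameter, 30 mm tall, about 60 g, standing upright on the bench at the right front. The point is its centre, 15 mm above its underside; z is its axis. A tall bench grinder stands between it and the feeder: carry the bush across at about 0.3 m.
- feeder: Hand feeder fixed to the bench: grey bed plate 250 (x) x 280 (y) x 16 mm with a steel guide channel near the robot and a flywheel beyond it. Origin: centre of the plate's underside. The channel runs along y at x = -85 mm; floor 16 mm up, 31 mm wide, side walls 10 mm high and 8 mm thick.
- gate (a point): Middle of the loading gate, on the channel floor; axes as the feeder's (y along the channel). The channel is open above here. The ram, a flat bar 10 mm high, rests with its face 21 mm away at +y; a bridge 44 mm high over the floor begins 24 mm away at -y. Gripping across the channel (along x) with fingertips 12 mm or more above the floor clears everything.
- seat (a point): Where the bush ends, on the channel floor under the bridge (roof with a drill-guide ring); 42 mm from the gate along -y. At full stroke the ram brings the bush here, about 5 mm short of the end stop.
- handle: Upright round black handle on the flywheel, 20 mm diameter, 44 mm tall, turning freely about its own pin, so it may be pinched at a fixed heading. Origin: its centre; the wheel's rim lies 26 mm lower. Its circle about the wheel's axis has radius 60 mm. A tall grinder (right) and drawer unit (far left) are near: closing along world x, turned some 25 deg clockwise from above, clears both.
- flywheel (a joint): Angle of the flat-lying steel flywheel (156 mm diameter), rad: 0 at the start, grows clockwise seen from above, 6.28 after one turn; needs 3 to 5 N at the handle, stays where left. The vertical axis is not measured: it lies up to 12 mm off, in x and in y, from the feeder's point x = 44, y = 0 mm. A crank and rod move the ram out by half a turn and home by a full turn.
- flange: Flat steel wheel flange, a ring 48 mm across and 6 mm thick, a bystander; origin under its centre.
- blade: Toothed steel clipper blade, 32 x 44 x 8 mm, a bystander; origin under its centre.
- spanner: Open-ended steel spanner, 40 x 190 x 8 mm, a bystander lying along y; origin under its centre.
- throw (a joint): How far the handle has been dragged along its radial slot in the wheel, m, positive outward; 0 at the start. Its clamp holds about 12 N of radial push or pull and then slips.
There are look-alikes about, which are no part of the job. Of the things that look like the part that bears bush_center, the smaller one is meant.

How it is judged:
On the way, in this order (a step that is already met when the one before it is completed fails the run):
1. the bush stands upright in the loading gate, let go, with the wheel still at its start (horizontal distance between bush_center and gate below 0.012 m and z of bush_center in the frame of gate below 0.018 m and angle between bush_center's own z axis and vertical below 0.1 rad and contact force between the fingers and bush below 0.1 N and value of joint flywheel below 0.15 rad), for 0.2 s.
2. half-way round, the ram has pushed the bush under the bridge (value of joint flywheel above 2.9 rad and horizontal distance between bush_center and seat below 0.008 m).
At the end, for the whole second after the job is handed in: the flywheel has come round to one full revolution (6.28 rad, within 0.12 rad, about 7 mm at the handle) and stands still; the bush stands upright within 8 mm of the seat under the bridge (value of joint flywheel between 6.163 and 6.403 rad and velocity of joint flywheel between -0.05 and 0.05 rad/s and horizontal distance between bush_center and seat below 0.008 m and angle between bush_center's own z axis and vertical below 0.1 rad); the robot touches nothing.
It fails at once if the handle is dragged more than 3 mm along its slot (value of joint throw above 0.003 m or value of joint throw below -0.003 m).
It fails at once if the wheel is turned on into a second stroke (value of joint flywheel above 6.5 rad).
It fails at once if flange, clipper blade or spanner is pushed away (distance of any of flange, blade, spanner from where it was at the start of the episode above 0.03 m).
It also fails if it takes over 69 s, if anything falls off the work surface, if the arm or the gripper's body presses on something with over 40 N, if the wrist force passes 120 N, or if a joint passes its speed limit or range.

## Robot

A 7-joint arm with a two-finger parallel gripper is mounted at the origin on a cart in front of the work surface, level with it; the furniture and walls round the work are solid. World frame = base frame: x ahead of the robot, y to its left, z up, the work surface at z = 0. Lengths are in m, angles in rad, forces in N, time in s.
With the tool pointing down it reaches from about 0.425 to 0.875 m from the base axis. Payload 8.4 kg.
Tool frame: the origin (TCP) lies between the finger pads; the fingertips stand 17 mm ahead of it and the grasp point (between the pads) lies 2 mm behind it; x points along the fingers, z is the direction in which the jaws open and shut, and the axes are right-handed (so a half turn about x gives the same grasp; the last joint's range is limited). The gripper opens to 87 mm and grips with 3 to 60 N. Pads are 19 mm wide; open, the fingers measure 117 mm over their backs; the gripper's body (75 mm by 190 mm) begins 51 mm behind the grasp point.
Start: joints at [1.06, 0.333, 0.04, 1.465, -0.013, 1.343, -0.059], TCP at [0.26, -0.596, 0.24] pointing down, gripper open.
Joint ranges: [-2.58, 2.58], [-0.38, 2.09], [-1.3, 1.39], [0.25, 2.4], [-1.5, 4.64], [0.08, 2.09], [-2.65, 2.65]. Speed limits (rad/s): [2.22, 2.22, 2.79, 2.79, 3.14, 3.14, 3.14].

## Interface

Orientations are given as a 3x3 rotation matrix whose columns are the frame's x, y, z axes.
In Python, from station import robot gives the robot as it stands.
- The arm moves only by the shell command python3 -m handwheel 'ROWS' [FORCE]. ROWS is JSON, a list of rows, each an object with "grip": the opening, from 0 (shut) to 1 (fully open); "travel": the shift along the tool's x, y, z each as a share of 0.2 m, from -1 to 1, a list of three; "twist": the turn about the tool's x as a share of pi rad, from -1 to 1. In form: [{"grip": grip, "travel": [dx, dy, dz], "twist": twist}, ...]. A call has 1 to 20 rows; each row is the pose to reach, as a shift and turn from the pose commanded when the call began, along the tool's axes at that moment, turning the shorter way round; what a row does not reach only later rows make up. A row lasts 1/12 s, in which the tool goes at most 41.7 mm and 7.16 degrees, less where a joint would pass 70% of its speed; a pose out of reach is approached as far as the arm can. A call with a number of a shift or a turn outside -1 to 1 is refused whole. A call with a gripper value outside its range is refused whole. The fingers move at their own pace and stop on an object; FORCE is the grip in N (left out, the last holds). Time passes only in rows, so rows that repeat a pose let the fingers close. It gives the time, the measured TCP pose, the force and the opening at its end, in the units of the state.
- robot.observe(): the state, without advancing time (a new reading comes with each control period).
- robot.read_camera(name): name is "side" or "top"; returns the picture (384x512x3 uint8, red, green, blue); there is no depth.
- robot.camera_params(name): a dict with "fx", "fy", "cx", "cy" (pixels), "dist_coeffs" ([k1, k2, p1, p2, k3] as OpenCV has them; the pictures are not rectified), "extrinsics" (4x4, takes a point from camera to world coordinates). Camera axes: x right, y down, z forward; pixel columns grow to the right and rows downward; lengths in m; the calibration is good to about 2 mm. A picture is of the moment at which its call begins. camera_params takes no time and is no camera call.
- robot.close_job(): hands the job in, once; it reports no verdict.
The state is a dict: "clock": time; "joint_pos": joint angles; "joint_velocities": joint speeds; "tau": joint torques, N m; "position": TCP position; "tcp_rot": TCP orientation; "contact_force": force on the tool from outside, world axes, zero at the start; "moment": the same for the moment, N m; "grip_width": finger opening in m.
Only numpy, scipy, OpenCV 4.12 (cv2) and the standard library are available. Lean on these libraries where they do the work, as an engineer would, in place of code of your own. Each camera call takes 0.05 s, during which the arm holds its last target.

## Working session

There is one attempt and no reset: what is moved stays moved. The work goes in short steps, Python scripts to look and compute and a shell command to move; the robot and the scene stay as the last step left them, time stands still between calls to the robot, and variables do not carry over. Pictures are saved under pics/ and viewed, and the job is handed in when it is done.

```bash
ls; mkdir -p pics
cat > h.py <<'E'
import numpy as np, cv2
from station import robot
def P(n):
    p=robot.camera_params(n); K=np.array([[p['fx'],0,p['cx']],[0,p['fy'],p['cy']],[0,0,1.]]); return K,np.array(p['dist_coeffs'],float),np.array(p['extrinsics'])
def ray(n,u,v):
    K,d,E=P(n); q=cv2.undistortPoints(np.array([[[u,v]]],float),K,d)[0,0]
    return E[:3,3],E[:3,:3]@np.array([q[0],q[1],1])
def onz(n,u,v,z):
    o,r=ray(n,u,v); return o+r*(z-o[2])/r[2]
def proj(n,X):
    K,d,E=P(n); Ei=np.linalg.inv(E)
    return cv2.projectPoints(np.array(X,float).reshape(-1,1,3),cv2.Rodrigues(Ei[:3,:3])[0],Ei[:3,3],K,d)[0].reshape(-1,2)
def tri(a,b):
    (o1,r1),(o2,r2)=ray(*a),ray(*b)
    s=np.linalg.lstsq(np.c_[r1,-r2],o2-o1,rcond=None)[0]
    p,q=o1+s[0]*r1,o2+s[1]*r2
    return (p+q)/2,np.linalg.norm(p-q)
def shot(n,f,crop=None,k=1):
    im=robot.read_camera(n); cv2.imwrite('pics/'+f+'_raw.png',im[:,:,::-1])
    if crop: x0,y0,x1,y1=crop; im=im[y0:y1,x0:x1]
    im=cv2.resize(im,None,fx=k,fy=k,interpolation=cv2.INTER_CUBIC)
    cv2.imwrite('pics/'+f+'.png',im[:,:,::-1])
E
python3 - <<'E'
from h import *
for n in('side','top'):
    shot(n,n+'0',None,1.5); K,d,E=P(n); print(n,K.round(1).tolist(),d,E.round(3).tolist())
s=robot.observe(); print({k:np.round(v,3).tolist() for k,v in s.items()})
E
```

```text
pics
side [[383.6, 0.0, 252.3], [0.0, 383.6, 194.5], [0.0, 0.0, 1.0]] [0.00900824 0.         0.         0.         0.        ] [[0.842, -0.226, 0.491, -0.15], [-0.54, -0.353, 0.764, -1.049], [0.001, -0.908, -0.419, 0.611], [0.0, 0.0, 0.0, 1.0]]
top [[436.3, 0.0, 243.2], [0.0, 436.3, 193.3], [0.0, 0.0, 1.0]] [-0.05392173  0.          0.          0.          0.        ] [[-0.021, -0.998, 0.064, 0.416], [-1.0, 0.022, 0.016, -0.065], [-0.017, -0.064, -0.998, 1.284], [0.0, 0.0, 0.0, 1.0]]
{'clock': 0.1, 'joint_pos': [1.06, 0.334, 0.04, 1.466, -0.013, 1.343, -0.059], 'joint_velocities': [-0.0, -0.002, 0.001, -0.0, 0.001, -0.001, 0.001], 'tau': [0.005, -65.781, 1.341, -40.471, -0.059, 0.041, 0.0], 'position': [0.26, -0.595, 0.239], 'tcp_rot': [[-0.001, 0.916, 0.4], [0.001, 0.4, -0.916], [-1.0, -0.0, -0.001]], 'contact_force': [0.382, -0.391, -0.155], 'moment': [0.07, 0.005, -0.013], 'grip_width': 0.087}
```

View pics/side0.png

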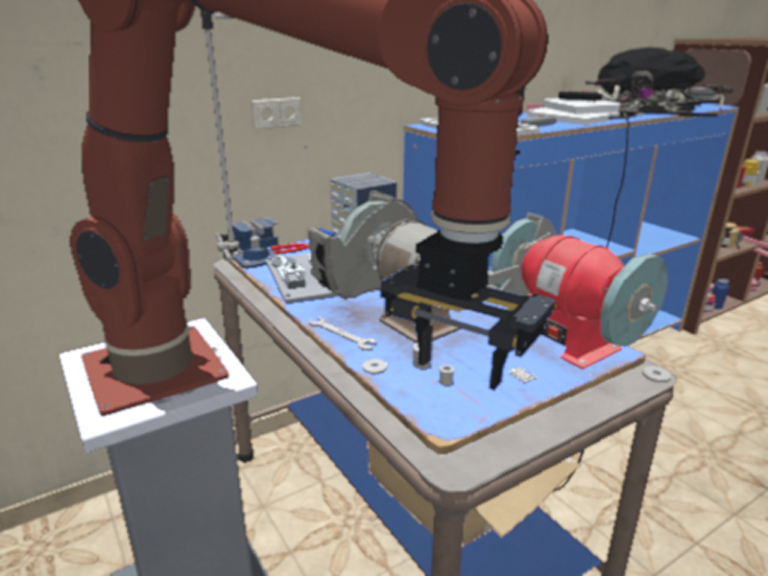

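View pics/top0.png

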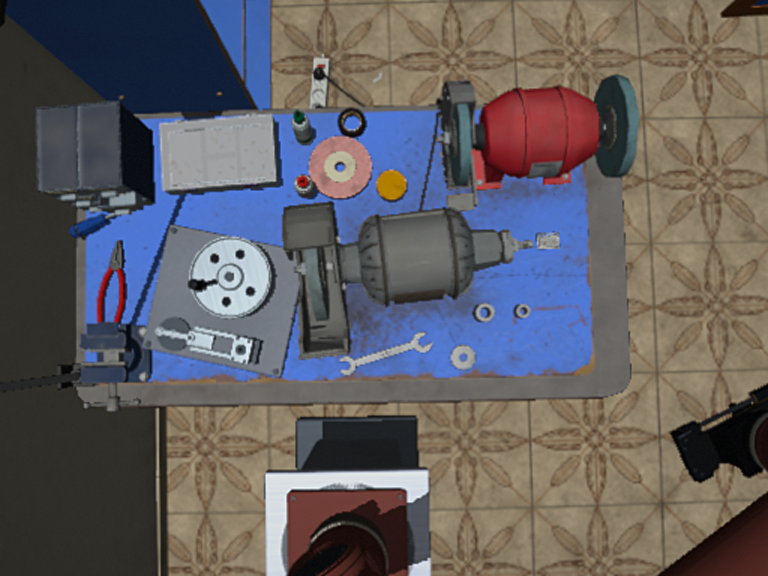

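The side view shows two cylinders, at (421,355) and (446,375) at 1.5x scale. The top view shows two rings, at (485,312) and (522,311), and the feeder at about (215,300), rotated slightly. I'll enlarge these.

Run:
```python
import cv2
t=cv2.imread('pics/top0_raw.png'); s=cv2.imread('pics/side0_raw.png')
a=cv2.resize(t[190:260,290:390],None,fx=7.9,fy=7.9,interpolation=cv2.INTER_CUBIC)
cv2.imwrite('pics/c1.png',a)
cv2.imwrite('pics/c2.png',cv2.resize(s[215:275,250:350],None,fx=7.9,fy=7.9,interpolation=cv2.INTER_CUBIC))
cv2.imwrite('pics/c3.png',cv2.resize(t[145:260,90:240],None,fx=5.2,fy=5.2,interpolation=cv2.INTER_CUBIC))
```

```text
(no output)
```

View pics/c1.png

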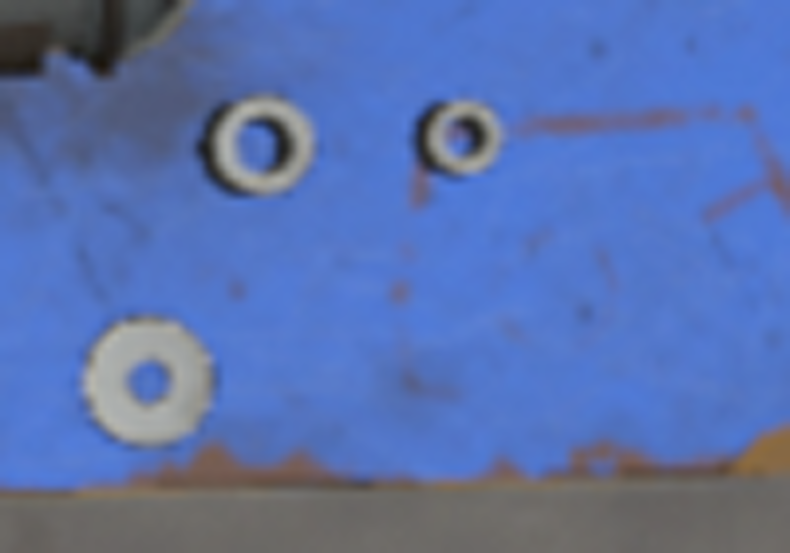

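View pics/c2.png

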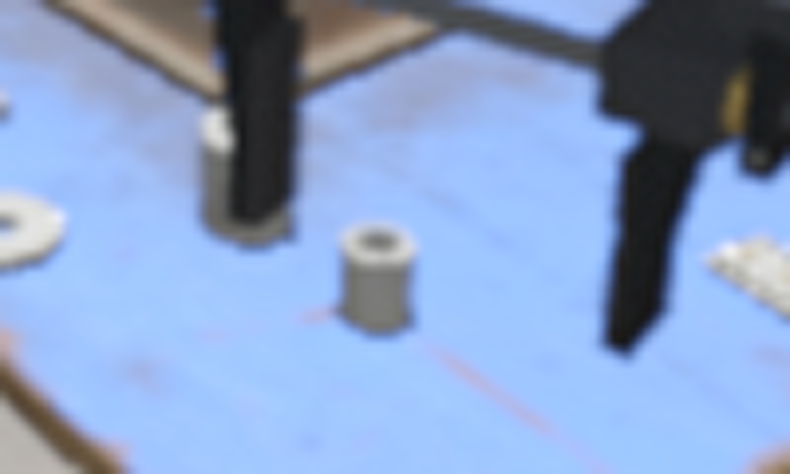

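View pics/c3.png

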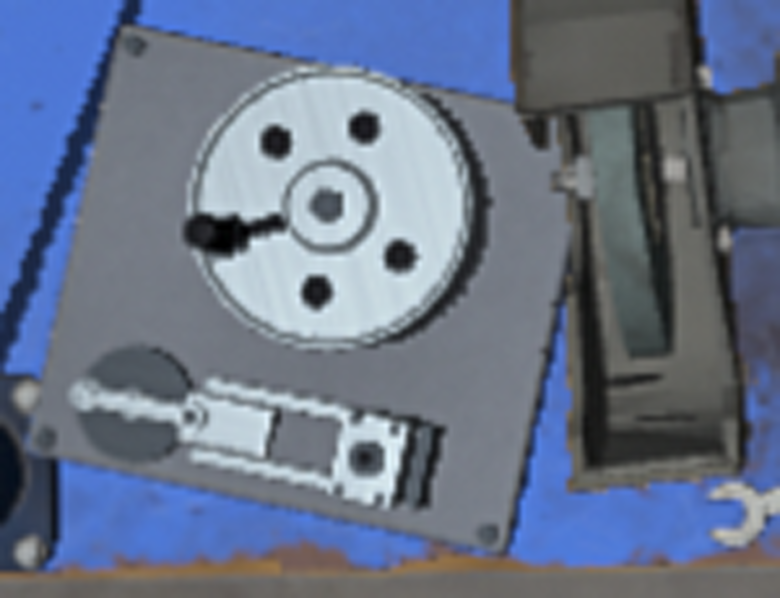

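Bush candidates in the raw top picture: the larger ring at (323,208) and the smaller ring at (348,207). In the side crop the standalone cylinder at about (378,280) is visibly smaller than the one behind the finger. So the right-hand, smaller one is meant. Now I'll measure.

```bash
cat > m1.py <<'E'
from h import *
t=cv2.imread('pics/top0_raw.png'); hsv=cv2.cvtColor(t,cv2.COLOR_BGR2HSV)
m=((hsv[:,:,1]<60)&(hsv[:,:,2]>110)).astype(np.uint8)
for nm,(x0,y0,x1,y1) in dict(big=(310,195,335,220),small=(340,195,362,220),flange=(296,225,322,250)).items():
    s=np.zeros_like(m); s[y0:y1,x0:x1]=m[y0:y1,x0:x1]
    c=max(cv2.findContours(s,0,1)[0],key=cv2.contourArea)
    e=cv2.fitEllipse(c); z=0.006 if nm=='flange' else .03
    w=onz('top',*e[0],z); print(nm,np.round(e[0],2),np.round(e[1],2),w.round(4),(np.array(e[1])/436.3*(1.284-z)).round(4))
# plate corners crop->px
for (a,b) in [(120,28),(30,452),(500,553)]:
    print('corner',onz('top',90+a/5.2-.4,145+b/5.2-.4,.016).round(4))
for (a,b) in [(133,43),(44,437),(490,535)]:
    print('bolt',onz('top',90+a/5.2-.4,145+b/5.2-.4,.018).round(4))
E
python3 m1.py
```

```text
big [322.99 207.84] [11.61 11.76] [ 0.4503 -0.2731  0.03  ] [0.0334 0.0338]
small [348.23 207.  ] [8.18 8.22] [ 0.4511 -0.3458  0.03  ] [0.0235 0.0236]
flange [308.33 237.69] [15.29 15.65] [ 0.3649 -0.2317  0.006 ] [0.0448 0.0458]
corner [0.635  0.3392 0.016 ]
corner [0.3951 0.3911 0.016 ]
corner [0.3341 0.1253 0.016 ]
bolt [0.6258 0.3311 0.018 ]
bolt [0.4034 0.3823 0.018 ]
bolt [0.3443 0.1304 0.018 ]
```

Run:
```python
from h import *
print(tri(('top',348.23,207.0),('side',250+378/7.9-.4,215+243/7.9-.4)))
print(proj('side',[.451,-.346,.03]),250+378/7.9-.4,215+243/7.9-.4)
s=robot.observe(); R=s['tcp_rot']; p=s['position']
d=R.T@(np.array([.451,-.345,.15])-p); print(d, d/.2)
# grinder tip & motor edges at assumed height
for z in(.1,.15,.2): print(z,onz('top',525/1.5,243/1.5,z).round(3),onz('top',273,203,z).round(3))
```

```text
(array([ 0.45166849, -0.34606681,  0.03052794]), np.float64(0.0014324687290139897))
[[296.98135648 245.60507572]] 297.4481012658228 245.35949367088605
[ 0.08893715  0.2752083  -0.15279068] [ 0.44468574  1.37604148 -0.76395341]
0.1 [ 0.572 -0.339  0.1  ] [ 0.464 -0.126  0.1  ]
0.15 [ 0.565 -0.328  0.15 ] [ 0.462 -0.124  0.15 ]
0.2 [ 0.559 -0.316  0.2  ] [ 0.46  -0.121  0.2  ]
```

```bash
python3 -m handwheel '[{"grip":0.6,"travel":[0,0.2,-0.15],"twist":-0.03},{"grip":0.6,"travel":[0,0.4,-0.3],"twist":-0.06},{"grip":0.6,"travel":[0,0.6,-0.45],"twist":-0.09},{"grip":0.6,"travel":[0,0.8,-0.6],"twist":-0.117},{"grip":0.6,"travel":[0,1,-0.76],"twist":-0.117},{"grip":0.6,"travel":[0,1,-0.76],"twist":-0.117},{"grip":0.6,"travel":[0,1,-0.76],"twist":-0.117},{"grip":0.6,"travel":[0,1,-0.76],"twist":-0.117}]' 20
python3 - <<'E'
from h import *
s=robot.observe(); R=s['tcp_rot']; p=s['position']
print(R.round(3),(R.T@(np.array([.4515,-.346,.1])-p)/.2).round(3))
E
```

```text
clock: 0.77
position: [0.3842, -0.3737, 0.2396]
tcp_rot: [[0.0, 0.708, 0.707], [0.0, 0.707, -0.708], [-1.0, 0.0, -0.0]]
contact_force: [-0.7, -0.7, 0.1]
grip_width: 0.053
[[ 0.     0.708  0.707]
 [ 0.     0.707 -0.708]
 [-1.     0.    -0.   ]] [0.698 0.336 0.14 ]
```

```bash
python3 -m handwheel '[{"grip":0.6,"travel":[0.15,0.17,0.07],"twist":0},{"grip":0.6,"travel":[0.3,0.336,0.14],"twist":0},{"grip":0.6,"travel":[0.5,0.336,0.14],"twist":0},{"grip":0.6,"travel":[0.698,0.336,0.14],"twist":0},{"grip":0.6,"travel":[0.698,0.336,0.14],"twist":0},{"grip":0.6,"travel":[0.698,0.336,0.14],"twist":0},{"grip":0.6,"travel":[0.698,0.336,0.14],"twist":0}]'
python3 - <<'E'
from h import *
s=robot.observe(); R=s['tcp_rot']; p=s['position']
print((R.T@(np.array([.4515,-.346,.031])-p)/.2).round(3))
shot('side','s1',(240,180,350,260),7)
E
```

```text
clock: 1.35
position: [0.4499, -0.3506, 0.1015]
tcp_rot: [[0.001, 0.713, 0.701], [-0.001, 0.701, -0.713], [-1.0, -0.0, 0.001]]
contact_force: [0.6, -0.7, 0.8]
grip_width: 0.0522
[ 0.353  0.022 -0.011]
```

View pics/s1.png

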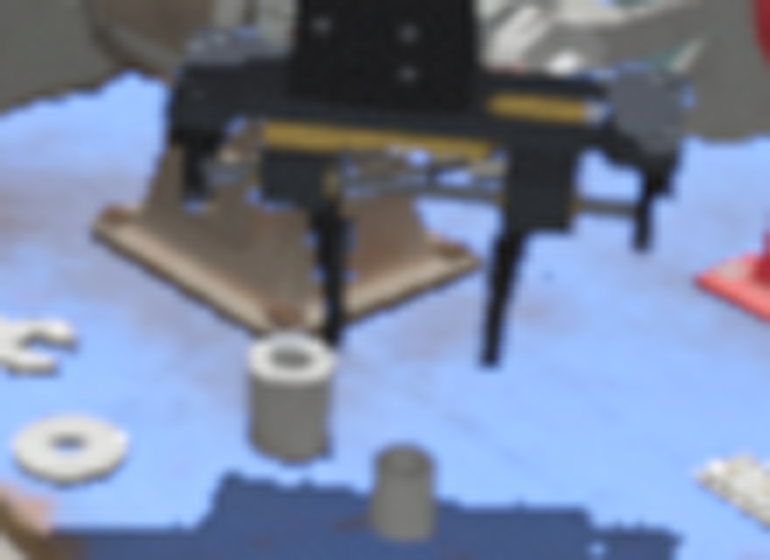

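The enlarged crop confirms it. The smaller bush is at crop (403,495), the larger one at (290,400), and the gripper is above the small one. Next I'll descend and grip.

```bash
python3 -m handwheel '[{"grip":0.6,"travel":[0.12,0,0],"twist":0},{"grip":0.6,"travel":[0.24,0,0],"twist":0},{"grip":0.6,"travel":[0.35,0,0],"twist":0},{"grip":0.6,"travel":[0.35,0,0],"twist":0},{"grip":0.6,"travel":[0.35,0,0],"twist":0},{"grip":0.6,"travel":[0.35,0,0],"twist":0}]'
```

```text
clock: 1.9
position: [0.4513, -0.3503, 0.0327]
tcp_rot: [[0.003, 0.712, 0.702], [-0.002, 0.702, -0.712], [-1.0, 0.0, 0.004]]
contact_force: [0.4, -0.0, -0.3]
grip_width: 0.0523
```

```bash
python3 -m handwheel '[{"grip":0.6,"travel":[0.01,0.016,-0.015],"twist":0},{"grip":0.6,"travel":[0.01,0.016,-0.015],"twist":0},{"grip":0.6,"travel":[0.01,0.016,-0.015],"twist":0}]'
python3 - <<'E'
from h import *
shot('side','s2',(240,180,350,260),7)
E
```

```text
clock: 2.15
position: [0.4508, -0.3446, 0.029]
tcp_rot: [[0.001, 0.711, 0.703], [-0.001, 0.703, -0.711], [-1.0, 0.0, 0.001]]
contact_force: [-0.2, -0.4, -0.6]
grip_width: 0.0522
```

View pics/s2.png

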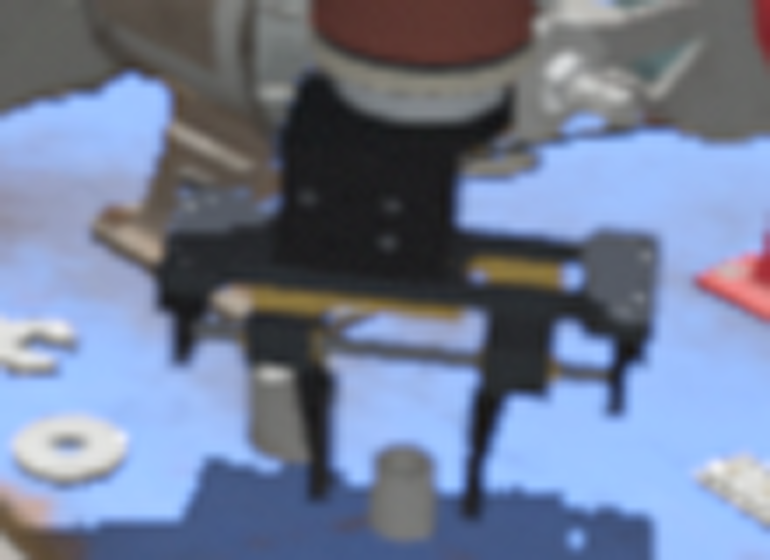

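```bash
python3 -m handwheel '[{"grip":0.25,"travel":[0,0,0],"twist":0},{"grip":0.25,"travel":[0,0,0],"twist":0},{"grip":0.2,"travel":[0,0,0],"twist":0},{"grip":0.2,"travel":[0,0,0],"twist":0},{"grip":0.2,"travel":[0,0,0],"twist":0},{"grip":0.2,"travel":[0,0,0],"twist":0}]' 25
python3 -m handwheel '[{"grip":0.2,"travel":[-0.1,0,0],"twist":0},{"grip":0.2,"travel":[-0.25,0,0],"twist":0},{"grip":0.2,"travel":[-0.4,0,0],"twist":0},{"grip":0.2,"travel":[-0.55,0,0],"twist":0},{"grip":0.2,"travel":[-0.7,0,0],"twist":0},{"grip":0.2,"travel":[-0.85,0,0],"twist":0},{"grip":0.2,"travel":[-1,0,0],"twist":0},{"grip":0.2,"travel":[-1,0,0],"twist":0}]'
python3 - <<'E'
from h import *
shot('side','s3',None,1.5)
shot('top','t3',None,1.5)
E
```

```text
clock: 2.7
position: [0.4503, -0.3447, 0.0279]
tcp_rot: [[0.0, 0.711, 0.703], [-0.0, 0.703, -0.711], [-1.0, -0.0, 0.0]]
contact_force: [0.5, -1.0, 0.2]
grip_width: 0.0261
clock: 3.37
position: [0.4524, -0.3459, 0.2344]
tcp_rot: [[0.007, 0.711, 0.703], [-0.005, 0.703, -0.711], [-1.0, 0.001, 0.009]]
contact_force: [0.9, -0.0, 0.5]
grip_width: 0.026
```

View pics/s3.png

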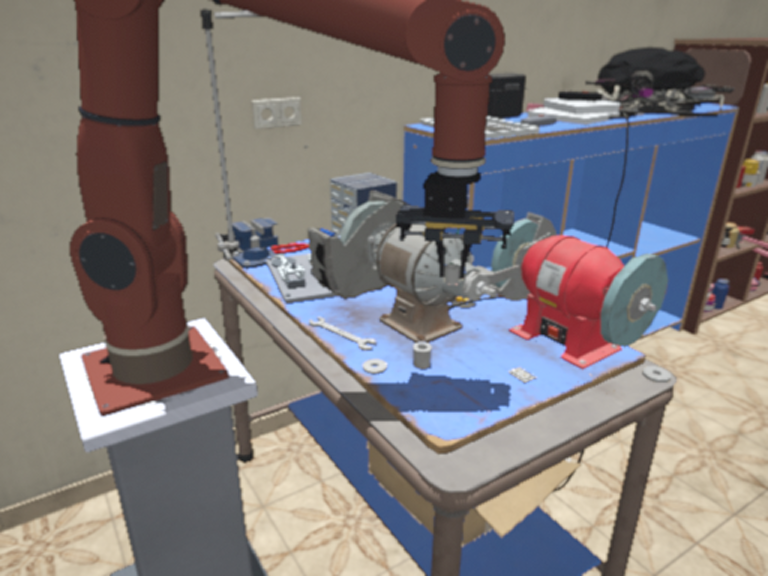

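View pics/t3.png

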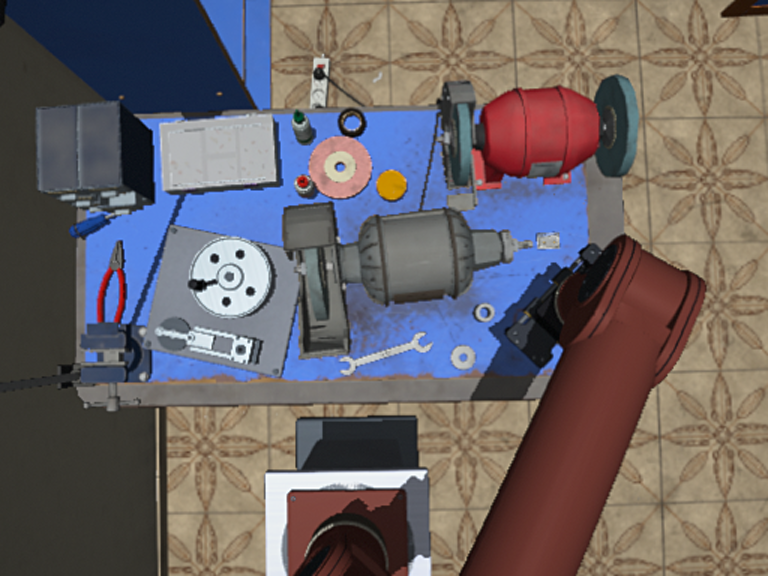

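The bush is held (opening 26 mm) and the larger bush still stands at (421,355). The grinder hides the flywheel from the side camera, so I'll fit the feeder and wheel from the top picture.

```bash
cat > m2.py <<'E'
from h import *
t=cv2.imread('pics/t3_raw.png'); hsv=cv2.cvtColor(t,cv2.COLOR_BGR2HSV)
H,S,V=cv2.split(hsv)
br=((S<60)&(V>170)).astype(np.uint8)
s=np.zeros_like(br); s[150:218,120:186]=br[150:218,120:186]
c=max(cv2.findContours(s,0,1)[0],key=cv2.contourArea)
hull=cv2.convexHull(c); e=cv2.fitEllipse(hull); print('wheel',e)
cc,r=cv2.minEnclosingCircle(hull); print(cc,r)
for z in(.04,.05,.06,.07): print(z,onz('top',*e[0],z).round(4), 'r',(np.mean(e[1])/2/436.3*(1.284-.0-z)).round(4))
pl=((S<50)&(V>70)&(V<150)).astype(np.uint8)
out=t.copy(); out[pl>0]=(0,0,255); cv2.drawContours(out,[hull],-1,(0,255,0),1)
cv2.imwrite('pics/mask.png',cv2.resize(out[140:265,85:240],None,fx=5,fy=5,interpolation=0))
cv2.imwrite('pics/mask2.png',cv2.resize(t[205:250,100:185],None,fx=9,fy=9,interpolation=0))
E
python3 m2.py
```

```text
wheel ((152.82199096679688, 184.25119018554688), (53.4803466796875, 54.68519973754883), 13.25728988647461)
(152.60166931152344, 184.39414978027344) 27.46710968017578
0.04 [0.5282 0.2144 0.04  ] r 0.0771
0.05 [0.5273 0.2122 0.05  ] r 0.0765
0.06 [0.5264 0.2099 0.06  ] r 0.0759
0.07 [0.5255 0.2077 0.07  ] r 0.0752
```

View pics/mask.png

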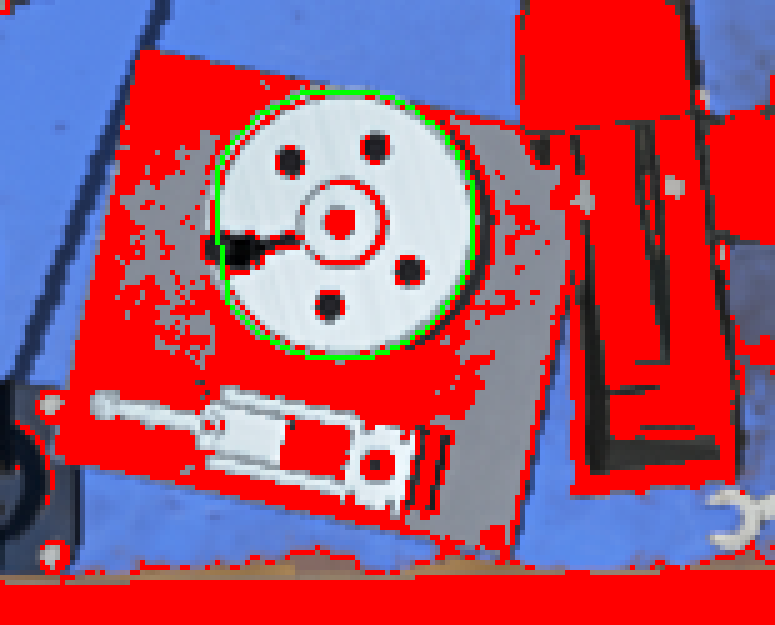

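View pics/mask2.png

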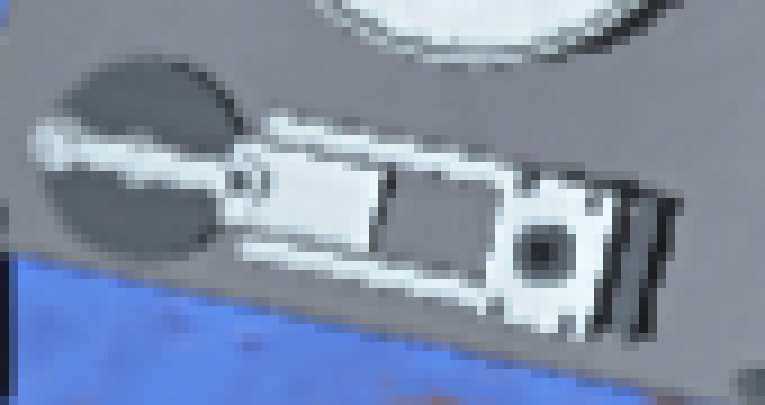

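```bash
cat > m3.py <<'E'
from h import *
t=cv2.imread('pics/t3_raw.png'); S=cv2.cvtColor(t,cv2.COLOR_BGR2HSV)[:,:,1].astype(float)
def cross(a,th=80):  # first subpixel crossing downwards of blue(S high)->plate
    for i in range(len(a)-1):
        if a[i]>=th>a[i+1]: return i+(a[i]-th)/(a[i]-a[i+1])
L=[];B=[];T=[];R=[]
for r in range(156,212):
    c=cross(S[r,90:140]); 
    if c is not None: L.append(onz('top',90+c,r,.016))
for k in range(108,180):
    c=cross(S[:,k][200:252][::-1]); 
    if c is not None: B.append(onz('top',k,251-c,.016))
for k in range(115,135):
    c=cross(S[:,k][145:175]); 
    if c is not None: T.append(onz('top',k,145+c,.016))
for r in range(222,248):
    c=cross(S[r,180:199][::-1])
    if c is not None: R.append(onz('top',198-c,r,0.0))
def fit(P,nm):
    P=np.array(P)[:,:2]
    for _ in range(4):
        vx,vy,x,y=cv2.fitLine(P.astype(np.float32),cv2.DIST_HUBER,0,.001,.001).ravel()
        res=abs((P-[x,y])@[-vy,vx]); k=res<max(.0015,2*np.median(res)); P=P[k]
    print(nm,len(P),'dir',np.degrees(np.arctan2(vy,vx)).round(2),'pt',x.round(4),y.round(4),'rms',res.std().round(5))
    return np.array([x,y]),np.array([vx,vy])
l=fit(L,'L');b=fit(B,'B');tt=fit(T,'T');r=fit(R,'R')
def ix(a,c):
    s=np.linalg.solve(np.c_[a[1],-c[1]],c[0]-a[0]); return a[0]+s[0]*a[1]
lb=ix(l,b);lt=ix(l,tt);rb=ix(r,b)
print('LB',lb,'LT',lt,'RB',rb,'len x',np.linalg.norm(lt-lb),'len y',np.linalg.norm(rb-lb))
E
python3 m3.py
```

```text
L 56 dir -12.24 pt 0.5359 0.3619 rms 0.00034
B 66 dir 76.94 pt 0.3651 0.2571 rms 0.00015
T 20 dir 76.66 pt 0.6307 0.3077 rms 0.00016
R 26 dir -12.97 pt 0.3857 0.1126 rms 0.0003
LB [0.39646798 0.3921819 ] LT [0.63826895 0.33972448] RB [0.33436286 0.12444528] len x 0.24742572 len y 0.2748453
```

Run:
```python
from h import *
c=np.array([.4863,.2321]); a=np.radians(-12.8); ex=np.array([np.cos(a),np.sin(a)]); ey=np.array([-np.sin(a),np.cos(a)])
def px(u,v): return 100+u/9-.5,205+v/9-.5
def loc(u,v,z):
    w=onz('top',*px(u,v),z)[:2]; d=w-c; return w.round(4),(d@ex).round(4),(d@ey).round(4)
for nm,u,v,z in [('ramU',386,165,.026),('ramL',369,248,.026),('ramC',378,207,.026),('chanU',440,172,.026),('chanL',440,268,.026),('bridgeU',508,172,.06),('bridgeL',492,285,.06),('ring',543,252,.06),('bend',612,260,.06),('wallUout',440,148,.026),('wallLout',440,293,.026)]: print(nm,loc(u,v,z))
s=robot.observe();print(s['position'])
```

```text
ramU (array([0.418 , 0.2489]), np.float64(-0.0704), np.float64(0.0013))
ramL (array([0.3914, 0.2547]), np.float64(-0.0975), np.float64(0.001))
ramC (array([0.4045, 0.2516]), np.float64(-0.0841), np.float64(0.0009))
chanU (array([0.4154, 0.2314]), np.float64(-0.069), np.float64(-0.0164))
chanL (array([0.3846, 0.2317]), np.float64(-0.0991), np.float64(-0.0229))
bridgeU (array([0.415 , 0.2019]), np.float64(-0.0628), np.float64(-0.0452))
bridgeL (array([0.3799, 0.2073]), np.float64(-0.0983), np.float64(-0.0477))
ring (array([0.3898, 0.1912]), np.float64(-0.085), np.float64(-0.0613))
bend (array([0.387 , 0.1695]), np.float64(-0.083), np.float64(-0.083))
wallUout (array([0.4231, 0.2313]), np.float64(-0.0615), np.float64(-0.0147))
wallLout (array([0.3766, 0.2318]), np.float64(-0.1069), np.float64(-0.0246))
[ 0.45068883 -0.34493301  0.22907968]
```

```bash
python3 -m handwheel '[{"grip":0.2,"travel":[-0.15,0,0],"twist":0},{"grip":0.2,"travel":[-0.3,0,0],"twist":0},{"grip":0.2,"travel":[-0.42,0.1,-0.1],"twist":-0.03},{"grip":0.2,"travel":[-0.42,0.2,-0.23],"twist":-0.06},{"grip":0.2,"travel":[-0.42,0.3,-0.35],"twist":-0.09},{"grip":0.2,"travel":[-0.42,0.4,-0.47],"twist":-0.12},{"grip":0.2,"travel":[-0.42,0.5,-0.58],"twist":-0.15},{"grip":0.2,"travel":[-0.42,0.6,-0.7],"twist":-0.18},{"grip":0.2,"travel":[-0.42,0.6,-0.7],"twist":-0.18},{"grip":0.2,"travel":[-0.42,0.6,-0.7],"twist":-0.18}]'
cat > d.py <<'E'
from h import *
import sys
s=robot.observe(); R=s['tcp_rot']; p=s['position']
X=np.array(list(map(float,sys.argv[1:4])))
print('travel',(R.T@(X-p)/.2).round(3),'jaw deg',np.degrees(np.arctan2(R[1,2],R[0,2])).round(2),'tilt',np.degrees(np.arccos(-R[2,0])).round(2))
E
python3 d.py .45 .03 .315
```

```text
clock: 4.3
position: [0.4369, -0.1591, 0.3109]
tcp_rot: [[-0.001, 0.221, 0.975], [0.0, 0.975, -0.221], [-1.0, -0.0, -0.002]]
contact_force: [0.0, -0.2, -0.2]
grip_width: 0.026
travel [-0.02   0.937 -0.145] jaw deg -12.79 tilt 0.09
```

```bash
python3 -m handwheel '[{"grip":0.2,"travel":[0,0.15,-0.02],"twist":0},{"grip":0.2,"travel":[0,0.3,-0.05],"twist":0},{"grip":0.2,"travel":[0,0.45,-0.07],"twist":0},{"grip":0.2,"travel":[0,0.6,-0.09],"twist":0},{"grip":0.2,"travel":[0,0.75,-0.12],"twist":0},{"grip":0.2,"travel":[0,0.93,-0.145],"twist":0},{"grip":0.2,"travel":[0,0.93,-0.145],"twist":0},{"grip":0.2,"travel":[0,0.93,-0.145],"twist":0}]'
python3 d.py .3994 .231 .2
```

```text
clock: 4.97
position: [0.4507, 0.0278, 0.3111]
tcp_rot: [[-0.001, 0.223, 0.975], [0.0, 0.975, -0.223], [-1.0, 0.0, -0.001]]
contact_force: [0.1, -1.8, -0.8]
grip_width: 0.0262
travel [ 0.556  0.934 -0.476] jaw deg -12.86 tilt 0.08
```

```bash
python3 -m handwheel '[{"grip":0.2,"travel":[0,0.15,-0.08],"twist":0},{"grip":0.2,"travel":[0,0.3,-0.15],"twist":0},{"grip":0.2,"travel":[0,0.45,-0.23],"twist":0},{"grip":0.2,"travel":[0,0.6,-0.31],"twist":0},{"grip":0.2,"travel":[0,0.75,-0.4],"twist":0},{"grip":0.2,"travel":[0.1,0.934,-0.476],"twist":0},{"grip":0.2,"travel":[0.3,0.934,-0.476],"twist":0},{"grip":0.2,"travel":[0.5,0.934,-0.476],"twist":0},{"grip":0.2,"travel":[0.7,0.934,-0.476],"twist":0},{"grip":0.2,"travel":[0.8,0.934,-0.476],"twist":0},{"grip":0.2,"travel":[0.8,0.934,-0.476],"twist":0},{"grip":0.2,"travel":[0.8,0.934,-0.476],"twist":0}]'
python3 d.py .3994 .231 .1
python3 - <<'E'
from h import *
shot('side','s4',(150,130,250,210),7.5)
shot('top','t4',None,1.5)
E
```

```text
clock: 5.97
position: [0.3999, 0.229, 0.1513]
tcp_rot: [[-0.003, 0.226, 0.974], [-0.0, 0.974, -0.226], [-1.0, -0.001, -0.003]]
contact_force: [-0.1, -0.4, -0.2]
grip_width: 0.0259
travel [ 0.257  0.009 -0.004] jaw deg -13.08 tilt 0.16
```

View pics/s4.png

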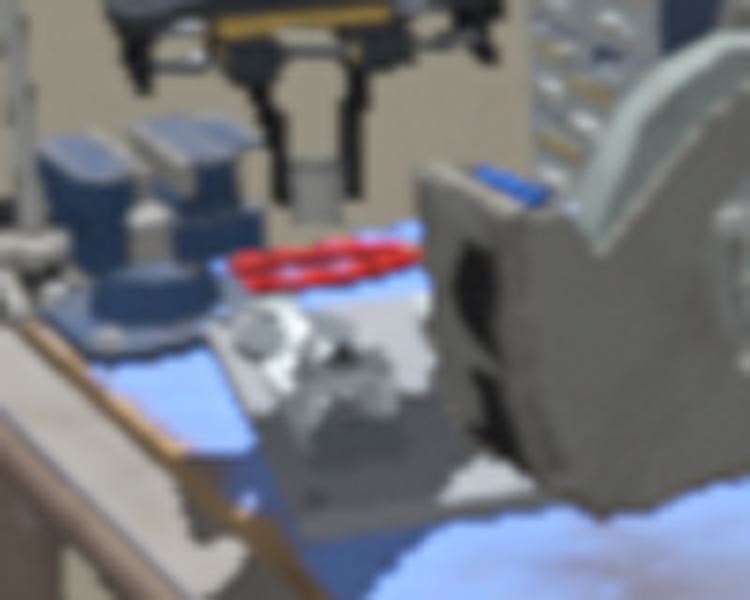

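View pics/t4.png

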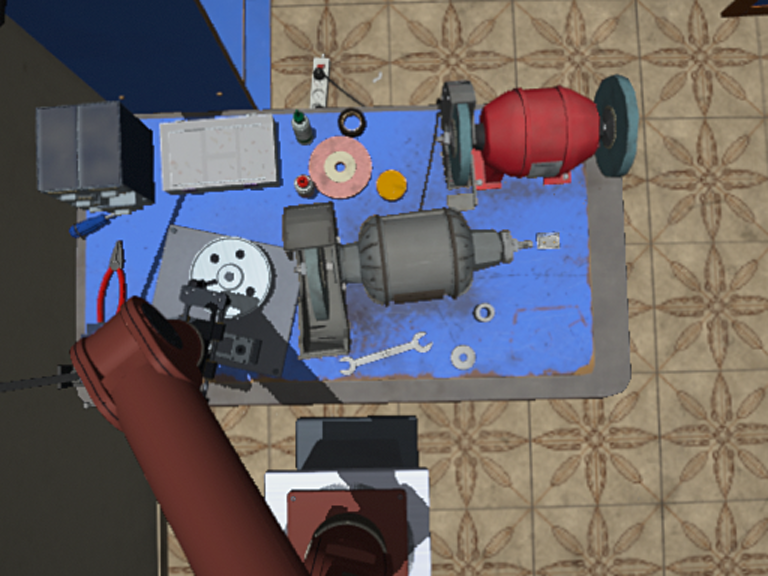

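```bash
python3 -m handwheel '[{"grip":0.2,"travel":[0.1,0.009,-0.004],"twist":0},{"grip":0.2,"travel":[0.25,0.009,-0.004],"twist":0},{"grip":0.2,"travel":[0.38,0.009,-0.004],"twist":0},{"grip":0.2,"travel":[0.43,0.009,-0.004],"twist":0},{"grip":0.2,"travel":[0.43,0.009,-0.004],"twist":0},{"grip":0.2,"travel":[0.43,0.009,-0.004],"twist":0},{"grip":0.2,"travel":[0.43,0.009,-0.004],"twist":0}]'
python3 d.py .3994 .231 .045
python3 - <<'E'
from h import *
shot('side','s5',(160,150,230,206),10)
shot('top','t5',(90,180,200,260),7)
E
```

```text
clock: 6.65
position: [0.4007, 0.2331, 0.0679]
tcp_rot: [[0.003, 0.224, 0.975], [0.001, 0.975, -0.224], [-1.0, 0.002, 0.002]]
contact_force: [-0.4, 0.6, 0.6]
grip_width: 0.0262
travel [ 0.114 -0.012 -0.004] jaw deg -12.97 tilt 0.16
```

View pics/s5.png

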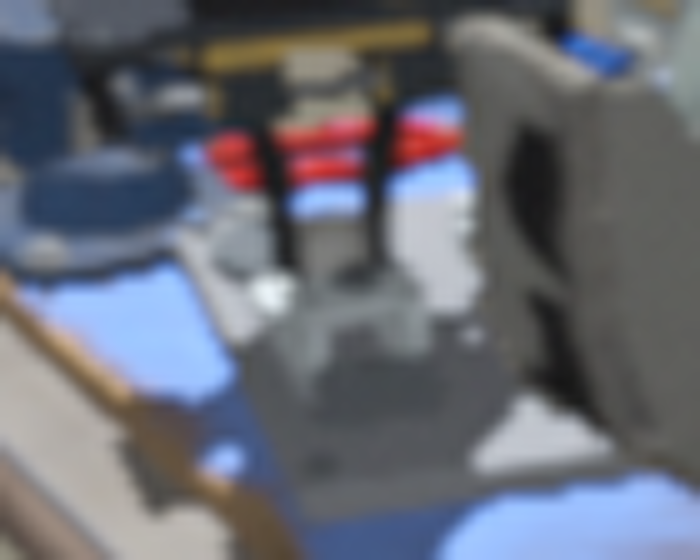

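View pics/t5.png

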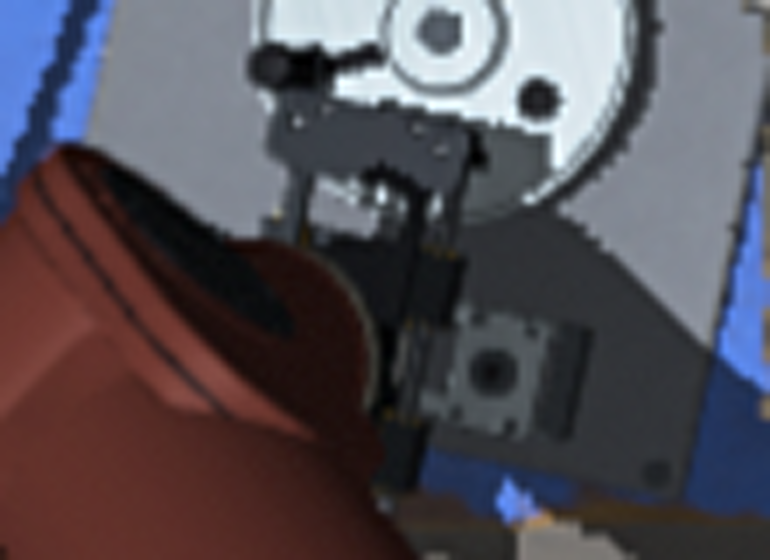

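```bash
python3 -m handwheel '[{"grip":0.2,"travel":[0,-0.012,-0.004],"twist":0},{"grip":0.2,"travel":[0.03,-0.012,-0.004],"twist":0},{"grip":0.2,"travel":[0.05,-0.012,-0.004],"twist":0},{"grip":0.2,"travel":[0.05,-0.012,-0.004],"twist":0},{"grip":0.2,"travel":[0.05,-0.012,-0.004],"twist":0}]'
python3 d.py .3994 .231 .045
```

```text
clock: 7.17
position: [0.3977, 0.2301, 0.0556]
tcp_rot: [[-0.001, 0.224, 0.975], [-0.0, 0.975, -0.224], [-1.0, -0.0, -0.001]]
contact_force: [-0.1, -0.5, -0.5]
grip_width: 0.0262
travel [0.053 0.006 0.007] jaw deg -12.94 tilt 0.05
```

```bash
python3 -m handwheel '[{"grip":0.2,"travel":[0,0,0],"twist":0}]'; python3 d.py .3994 .231 .045
```

```text
clock: 7.25
position: [0.3979, 0.2304, 0.0559]
tcp_rot: [[-0.0, 0.224, 0.975], [0.0, 0.975, -0.224], [-1.0, 0.0, -0.0]]
contact_force: [1.1, -0.1, -1.1]
grip_width: 0.0256
travel [0.054 0.005 0.007] jaw deg -12.93 tilt 0.02
```

```bash
python3 -m handwheel '[{"grip":0.2,"travel":[0,0.005,0.007],"twist":0},{"grip":0.2,"travel":[0.01,0.005,0.007],"twist":0},{"grip":0.2,"travel":[0.02,0.005,0.007],"twist":0},{"grip":0.2,"travel":[0.03,0.005,0.007],"twist":0},{"grip":0.2,"travel":[0.035,0.005,0.007],"twist":0},{"grip":0.2,"travel":[0.035,0.005,0.007],"twist":0},{"grip":0.2,"travel":[0.035,0.005,0.007],"twist":0}]'
```

```text
clock: 7.83
position: [0.3995, 0.2309, 0.0489]
tcp_rot: [[-0.0, 0.224, 0.975], [0.0, 0.975, -0.224], [-1.0, -0.0, -0.0]]
contact_force: [-0.5, 0.5, -0.6]
grip_width: 0.026
```

```bash
python3 -m handwheel '[{"grip":0.2,"travel":[0.01,0,0],"twist":0},{"grip":0.2,"travel":[0.018,0,0],"twist":0},{"grip":0.2,"travel":[0.018,0,0],"twist":0},{"grip":0.2,"travel":[0.018,0,0],"twist":0}]'
```

```text
clock: 8.17
position: [0.3995, 0.2309, 0.0453]
tcp_rot: [[-0.0, 0.224, 0.975], [-0.0, 0.975, -0.224], [-1.0, -0.0, -0.0]]
contact_force: [0.8, -0.1, -0.3]
grip_width: 0.026
```

```bash
python3 -m handwheel '[{"grip":0.2,"travel":[0.005,0,0],"twist":0},{"grip":0.2,"travel":[0.006,0,0],"twist":0},{"grip":0.2,"travel":[0.006,0,0],"twist":0}]'
python3 - <<'E'
from h import *
shot('side','s6',(160,150,230,206),10)
E
```

```text
clock: 8.42
position: [0.3996, 0.2309, 0.0441]
tcp_rot: [[-0.0, 0.224, 0.975], [-0.0, 0.975, -0.224], [-1.0, -0.0, -0.0]]
contact_force: [0.1, 0.5, -1.0]
grip_width: 0.0259
```

View pics/s6.png

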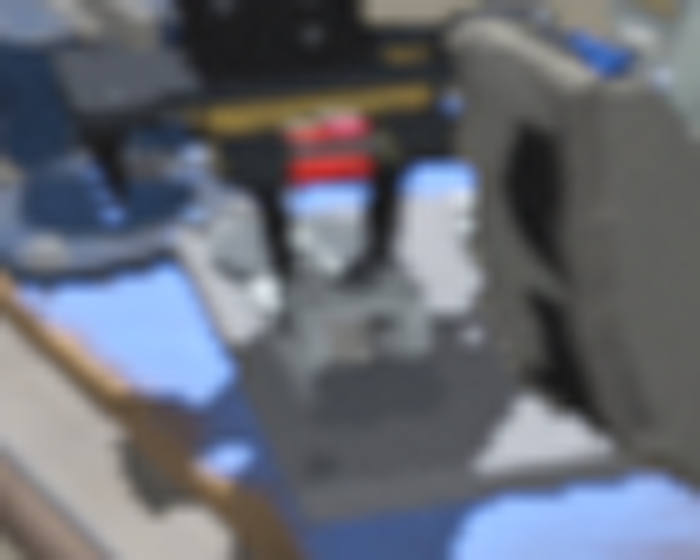

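Through the bridge opening the bush shows at crop (350,335), down between the walls. I'll release it.

```bash
python3 -m handwheel '[{"grip":0.36,"travel":[0,0,0],"twist":0},{"grip":0.42,"travel":[0,0,0],"twist":0},{"grip":0.45,"travel":[0,0,0],"twist":0},{"grip":0.45,"travel":[0,0,0],"twist":0},{"grip":0.45,"travel":[0,0,0],"twist":0}]'
python3 -m handwheel '[{"grip":0.45,"travel":[-0.05,0,0],"twist":0},{"grip":0.45,"travel":[-0.12,0,0],"twist":0},{"grip":0.45,"travel":[-0.25,0,0],"twist":0},{"grip":0.5,"travel":[-0.4,0,0],"twist":0},{"grip":0.5,"travel":[-0.55,0,0],"twist":0},{"grip":0.5,"travel":[-0.7,0,0],"twist":0},{"grip":0.5,"travel":[-0.8,0,0],"twist":0},{"grip":0.5,"travel":[-0.8,0,0],"twist":0}]'
python3 -m handwheel '[{"grip":0.5,"travel":[-0.1,-0.2,0],"twist":0},{"grip":0.5,"travel":[-0.2,-0.4,0.2],"twist":0},{"grip":0.5,"travel":[-0.2,-0.6,0.2],"twist":0},{"grip":0.5,"travel":[-0.2,-0.8,0.2],"twist":0},{"grip":0.5,"travel":[-0.2,-1,0.2],"twist":0},{"grip":0.5,"travel":[-0.2,-1,0.2],"twist":0},{"grip":0.5,"travel":[-0.2,-1,0.2],"twist":0}]'
python3 - <<'E'
from h import *
shot('side','s7',(160,150,230,206),10)
shot('top','t7',(90,140,240,255),5.2)
E
```

```text
clock: 8.88
position: [0.3996, 0.231, 0.0442]
tcp_rot: [[0.0, 0.224, 0.975], [0.0, 0.975, -0.224], [-1.0, 0.0, 0.0]]
contact_force: [0.1, -0.2, 0.9]
grip_width: 0.0388
clock: 9.55
position: [0.4012, 0.2324, 0.209]
tcp_rot: [[0.007, 0.224, 0.975], [0.002, 0.975, -0.224], [-1.0, 0.003, 0.006]]
contact_force: [0.1, 0.3, -0.5]
grip_width: 0.0436
clock: 10.13
position: [0.3929, 0.0238, 0.2442]
tcp_rot: [[-0.0, 0.229, 0.973], [-0.001, 0.973, -0.229], [-1.0, -0.001, 0.0]]
contact_force: [0.8, 0.4, 0.6]
grip_width: 0.0435
```

View pics/s7.png

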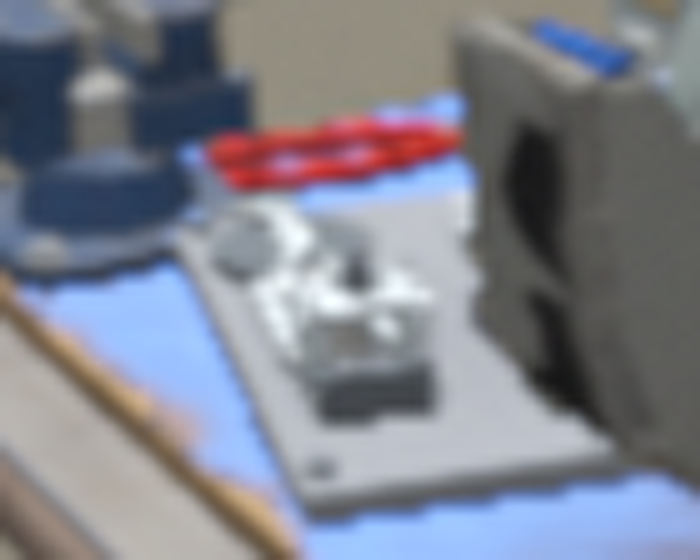

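View pics/t7.png

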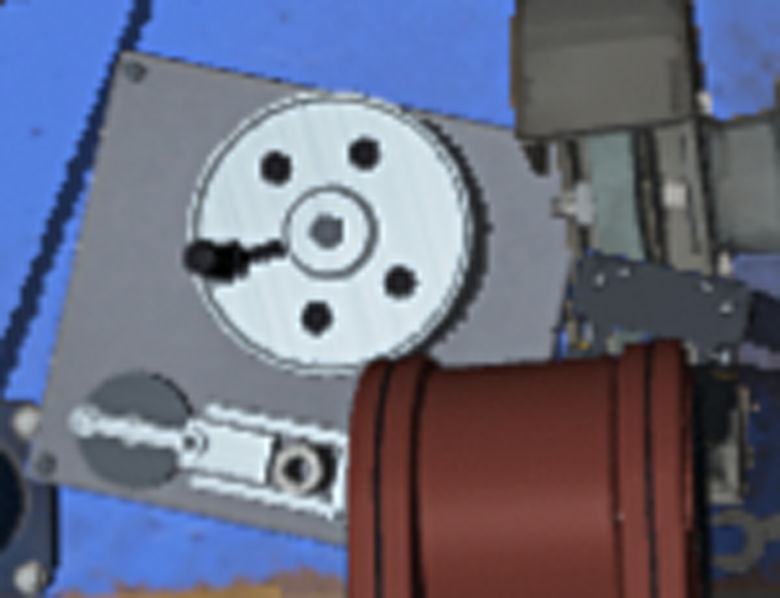

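Run:
```python
from h import *
for z in(.05,.07,.1): print(z,proj('side',[[.51,.275,z],[.52,.15,z]]))
print('bush',onz('top',90+299/5.2-.4,140+467/5.2-.4,.046))
for z in(.03,.04,.05): print(z,'hub',onz('top',90+327/5.2-.4,140+231/5.2-.4,z+.005).round(4),'handle top',onz('top',90+203/5.2-.4,140+257/5.2-.4,z+.048).round(4), 'base',onz('top',90+238/5.2-.4,140+259/5.2-.4,z+.004).round(4))
t=cv2.imread('pics/t7_raw.png')
cv2.imwrite('pics/w.png',cv2.resize(t[178:203,120:165],None,fx=16,fy=16,interpolation=cv2.INTER_CUBIC))
```

```text
0.05 [[213.10752348 168.23334104]
 [230.39117411 177.4862707 ]]
0.07 [[212.90046401 163.63358112]
 [230.2703183  172.65688596]]
0.1 [[212.58546197 156.64010265]
 [230.08630267 165.3083367 ]]
bush [0.39899239 0.23054543 0.046     ]
0.03 hub [0.5293 0.2165 0.035 ] handle top [0.5129 0.2742 0.078 ] base [0.5149 0.2668 0.034 ]
0.04 hub [0.5284 0.2143 0.045 ] handle top [0.5121 0.2714 0.088 ] base [0.5141 0.2642 0.044 ]
0.05 hub [0.5275 0.212  0.055 ] handle top [0.5113 0.2685 0.098 ] base [0.5133 0.2615 0.054 ]
```

View pics/w.png

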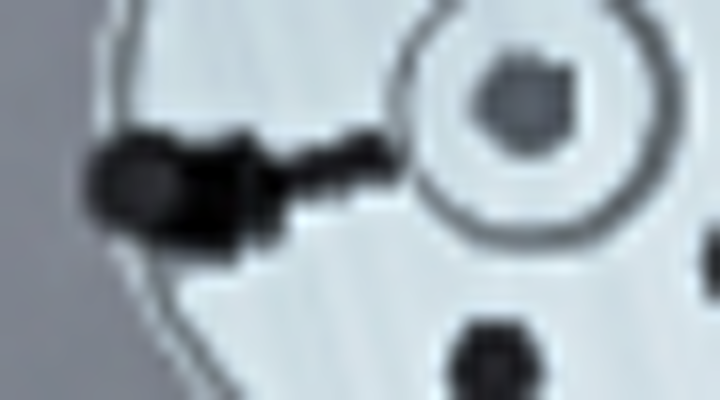

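The bush stands in the gate: its ring is at crop (299,467), giving world (0.399,0.2305). The wheel hub is at about (0.528,0.214) and the handle top at crop (203,257), so about (0.512,0.271). Next I'll move over the handle.

```bash
python3 -m handwheel '[{"grip":0.6,"travel":[0,0.2,-0.05],"twist":0.02},{"grip":0.6,"travel":[0,0.4,-0.05],"twist":0.04},{"grip":0.6,"travel":[0,0.6,0],"twist":0.068},{"grip":0.6,"travel":[0,0.8,0],"twist":0.068},{"grip":0.6,"travel":[0,1,0],"twist":0.068},{"grip":0.6,"travel":[0,1,0],"twist":0.068},{"grip":0.6,"travel":[0,1,0],"twist":0.068},{"grip":0.6,"travel":[0,1,0],"twist":0.068}]'
python3 d.py .512 .2715 .13
```

```text
clock: 10.9
position: [0.4379, 0.223, 0.2439]
tcp_rot: [[-0.001, 0.423, 0.906], [0.001, 0.906, -0.423], [-1.0, 0.0, -0.002]]
contact_force: [-0.0, -0.6, 0.6]
grip_width: 0.052
travel [0.569 0.377 0.234] jaw deg -25.03 tilt 0.09
```

```bash
python3 -m handwheel '[{"grip":0.7,"travel":[0,0.13,0.08],"twist":0},{"grip":0.7,"travel":[0,0.26,0.16],"twist":0},{"grip":0.7,"travel":[0.1,0.377,0.234],"twist":0},{"grip":0.7,"travel":[0.25,0.377,0.234],"twist":0},{"grip":0.7,"travel":[0.4,0.377,0.234],"twist":0},{"grip":0.7,"travel":[0.5,0.377,0.234],"twist":0},{"grip":0.7,"travel":[0.5,0.377,0.234],"twist":0},{"grip":0.7,"travel":[0.5,0.377,0.234],"twist":0},{"grip":0.7,"travel":[0.5,0.377,0.234],"twist":0}]'
python3 d.py .512 .2715 .09
python3 - <<'E'
from h import *
print(np.round(robot.observe()['joint_pos'],2))
shot('top','t8',(90,120,200,205),7)
shot('side','s8',(160,100,250,170),8)
E
```

```text
clock: 11.65
position: [0.5137, 0.2701, 0.146]
tcp_rot: [[0.002, 0.426, 0.905], [0.0, 0.905, -0.426], [-1.0, 0.001, 0.002]]
contact_force: [0.4, -0.6, 1.6]
grip_width: 0.0607
travel [ 0.28   0.002 -0.011] jaw deg -25.23 tilt 0.12
[ 0.16  0.39 -0.89  1.72  0.33  1.18 -1.25]
```

View pics/t8.png

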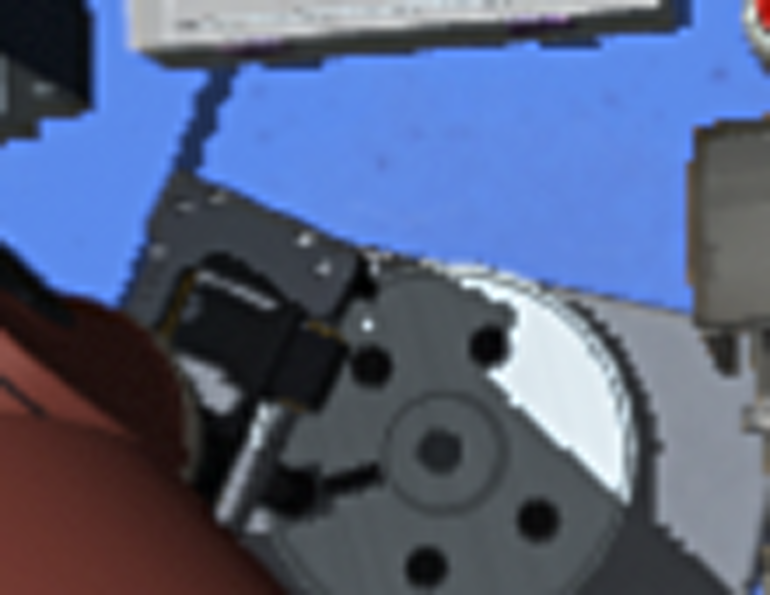

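View pics/s8.png

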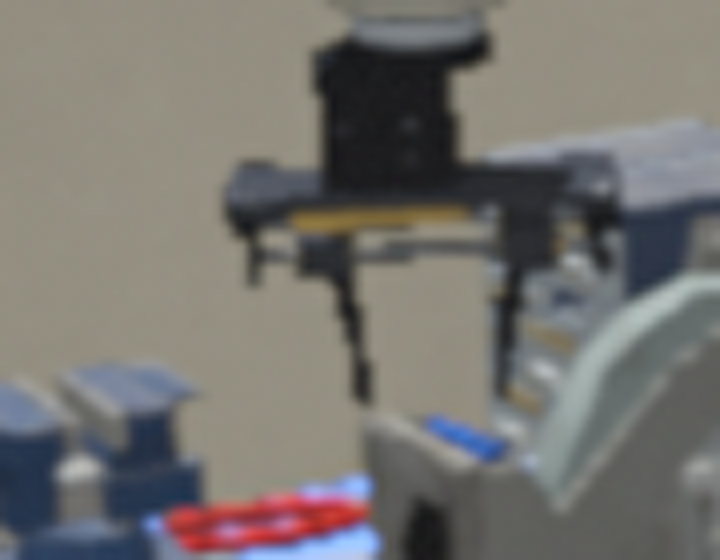

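The gripper is over the handle, clear of the drawer unit and the grinder. I'll descend carefully and feel for the rim.

```bash
python3 -m handwheel '[{"grip":0.7,"travel":[0.08,0.002,-0.011],"twist":0},{"grip":0.7,"travel":[0.16,0.002,-0.011],"twist":0},{"grip":0.7,"travel":[0.24,0.002,-0.011],"twist":0},{"grip":0.7,"travel":[0.27,0.002,-0.011],"twist":0},{"grip":0.7,"travel":[0.27,0.002,-0.011],"twist":0},{"grip":0.7,"travel":[0.27,0.002,-0.011],"twist":0},{"grip":0.7,"travel":[0.27,0.002,-0.011],"twist":0}]'
python3 d.py .512 .2715 .08
```

```text
clock: 12.33
position: [0.5119, 0.272, 0.0916]
tcp_rot: [[0.002, 0.426, 0.905], [0.001, 0.905, -0.426], [-1.0, 0.001, 0.001]]
contact_force: [-0.8, -0.2, 1.0]
grip_width: 0.0604
travel [ 0.058 -0.002  0.002] jaw deg -25.19 tilt 0.11
```

```bash
python3 -m handwheel '[{"grip":0.7,"travel":[0.01,0,0],"twist":0},{"grip":0.7,"travel":[0.02,0,0],"twist":0},{"grip":0.7,"travel":[0.025,0,0],"twist":0},{"grip":0.7,"travel":[0.025,0,0],"twist":0}]'
```

```text
clock: 12.67
position: [0.5112, 0.2715, 0.0851]
tcp_rot: [[-0.0, 0.426, 0.905], [-0.0, 0.905, -0.426], [-1.0, -0.0, -0.0]]
contact_force: [0.2, -0.3, -0.0]
grip_width: 0.0611
```

```bash
python3 -m handwheel '[{"grip":0.7,"travel":[0.01,0,0],"twist":0},{"grip":0.7,"travel":[0.02,0,0],"twist":0},{"grip":0.7,"travel":[0.03,0,0],"twist":0},{"grip":0.7,"travel":[0.03,0,0],"twist":0},{"grip":0.7,"travel":[0.03,0,0],"twist":0}]'
```

```text
clock: 13.08
position: [0.5111, 0.2715, 0.079]
tcp_rot: [[-0.0, 0.426, 0.905], [-0.0, 0.905, -0.426], [-1.0, -0.0, -0.0]]
contact_force: [-0.3, -0.3, 0.4]
grip_width: 0.0606
```

```bash
python3 -m handwheel '[{"grip":0.7,"travel":[0.01,0,0],"twist":0},{"grip":0.7,"travel":[0.02,0,0],"twist":0},{"grip":0.7,"travel":[0.02,0,0],"twist":0},{"grip":0.7,"travel":[0.02,0,0],"twist":0}]'
```

```text
clock: 13.42
position: [0.5119, 0.2717, 0.0764]
tcp_rot: [[0.002, 0.426, 0.905], [-0.0, 0.905, -0.426], [-1.0, 0.001, 0.002]]
contact_force: [-2.3, -2.3, 11.3]
grip_width: 0.0608
```

```bash
python3 -m handwheel '[{"grip":0.7,"travel":[0.008,0,0],"twist":0},{"grip":0.7,"travel":[0.015,0,0],"twist":0},{"grip":0.7,"travel":[0.015,0,0],"twist":0},{"grip":0.7,"travel":[0.015,0,0],"twist":0}]'
```

```text
clock: 13.75
position: [0.5133, 0.2715, 0.076]
tcp_rot: [[0.005, 0.427, 0.904], [-0.001, 0.904, -0.427], [-1.0, 0.001, 0.005]]
contact_force: [-8.9, -8.2, 36.1]
grip_width: 0.061
```

```bash
python3 -m handwheel '[{"grip":0.7,"travel":[-0.03,0,0],"twist":0},{"grip":0.7,"travel":[-0.065,0,0],"twist":0},{"grip":0.7,"travel":[-0.065,0,0],"twist":0},{"grip":0.7,"travel":[-0.065,0,0],"twist":0},{"grip":0.7,"travel":[-0.065,0,0],"twist":0}]'
python3 - <<'E'
from h import *
shot('top','t9',(100,150,180,210),9.5)
s=robot.observe(); p=s['position'];R=s['tcp_rot']
for sg in(1,-1): print(proj('top',p+R[:,2]*sg*.0305+R[:,0]*.017)-[100,150], proj('top',p+R[:,2]*sg*.0305-R[:,0]*.02)-[100,150])
for z in (.05,.06): print(z,onz('top',128.1,189.1,z+.048),proj('top',p)-[100,150])
E
```

```text
clock: 14.17
position: [0.5109, 0.2714, 0.0847]
tcp_rot: [[-0.001, 0.426, 0.905], [-0.0, 0.905, -0.426], [-1.0, -0.0, -0.001]]
contact_force: [-0.2, -0.3, 0.1]
grip_width: 0.061
[[35.1662831  30.14567129]] [[31.60440301 28.86459423]]
[[26.1317633  49.88089522]] [[22.28470819 49.20594135]]
0.05 [0.5111507  0.27004577 0.098     ] [[28.97549609 39.56079321]]
0.06 [0.51035081 0.26722133 0.108     ] [[28.97549609 39.56079321]]
```

View pics/t9.png

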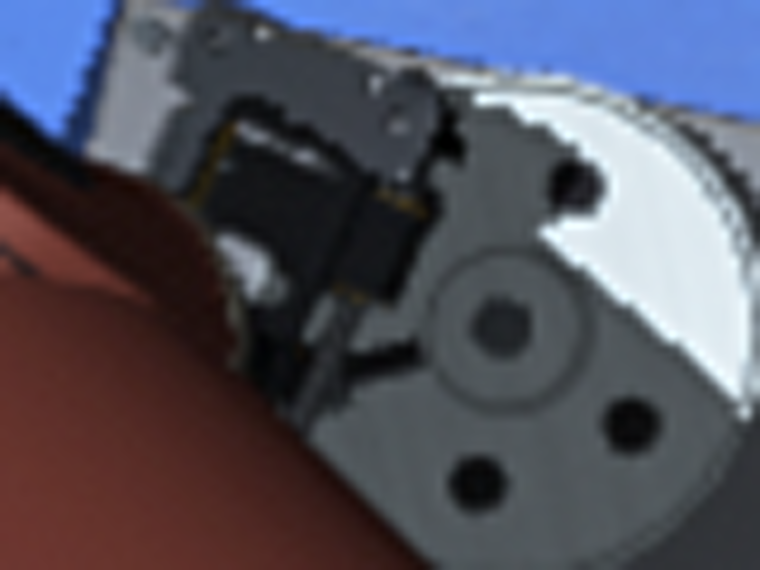

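```bash
python3 -m handwheel '[{"grip":0.6,"travel":[0,-0.02,0.006],"twist":0},{"grip":0.5,"travel":[0,-0.02,0.006],"twist":0},{"grip":0.4,"travel":[0,-0.02,0.006],"twist":0},{"grip":0.33,"travel":[0,-0.02,0.006],"twist":0},{"grip":0.3,"travel":[0,-0.02,0.006],"twist":0},{"grip":0.28,"travel":[0,-0.02,0.006],"twist":0},{"grip":0.28,"travel":[0,-0.02,0.006],"twist":0},{"grip":0.28,"travel":[0,-0.02,0.006],"twist":0}]' 8
```

```text
clock: 14.88
position: [0.5113, 0.2669, 0.0852]
tcp_rot: [[0.001, 0.426, 0.905], [-0.0, 0.905, -0.426], [-1.0, 0.0, 0.001]]
contact_force: [3.0, -2.2, -1.7]
grip_width: 0.0254
```

```bash
python3 -m handwheel '[{"grip":0.28,"travel":[0,0,0.006],"twist":0},{"grip":0.28,"travel":[0,0,0.012],"twist":0},{"grip":0.28,"travel":[0,0,0.012],"twist":0},{"grip":0.28,"travel":[0,0,0.012],"twist":0}]'
```

```text
clock: 15.22
position: [0.5126, 0.2666, 0.0852]
tcp_rot: [[-0.0, 0.425, 0.905], [0.0, 0.905, -0.425], [-1.0, 0.0, -0.0]]
contact_force: [-0.9, 0.4, -0.1]
grip_width: 0.0245
```

Force is gone. I'll close gently.

```bash
python3 -m handwheel '[{"grip":0.26,"travel":[0,0,0],"twist":0},{"grip":0.24,"travel":[0,0,0],"twist":0},{"grip":0.22,"travel":[0,0,0],"twist":0},{"grip":0.2,"travel":[0,0,0],"twist":0},{"grip":0.18,"travel":[0,0,0],"twist":0},{"grip":0.18,"travel":[0,0,0],"twist":0}]' 12
```

```text
clock: 15.72
position: [0.5133, 0.2658, 0.0852]
tcp_rot: [[0.001, 0.426, 0.905], [-0.001, 0.905, -0.426], [-1.0, -0.0, 0.001]]
contact_force: [4.5, -3.7, 0.1]
grip_width: 0.0193
```

```bash
cat > tr.py <<'E'
# usage: tr.py ly lz dphi1 dphi2 ... : last typed travel (y,z) updates eff. command; prints rows ahead to angles phi-d (deg)
from h import *
import sys,json,os
from scipy.optimize import least_squares
f='tr.json'
if os.path.exists(f): D=json.load(open(f))
else: D=dict(cmd=[.5127,.2666],pts=[],C=[.5297,.2081])
s=robot.observe(); R=s['tcp_rot']; p=s['position'][:2]; F=s['contact_force'][:2]
a=np.radians(-25.2); ez=np.array([np.cos(a),np.sin(a)]); ey=np.array([-np.sin(a),np.cos(a)])
cmd=np.array(D['cmd'])+.2*(float(sys.argv[1])*ey+float(sys.argv[2])*ez)
D['cmd']=cmd.tolist(); D['pts'].append(p.tolist())
P=np.array(D['pts']); C0=np.array([.5297,.2081])
def res(c): return np.r_[(np.linalg.norm(P-c,axis=1)-.06)/.0005,(c-C0)/.003]
C=least_squares(res,C0,loss='soft_l1').x
d=p-C; phi=np.arctan2(d[1],d[0]); er=d/np.linalg.norm(d); et=np.array([er[1],-er[0]])
dc=cmd-C; phic=np.arctan2(dc[1],dc[0])
print('C',C.round(4),'phi',np.degrees(phi).round(1),'r',(np.linalg.norm(d)*1e3).round(2),'| cmd phi',np.degrees(phic).round(1),'rcmd',(np.linalg.norm(dc)*1e3).round(2),'| F on tool rad',(F@er).round(1),'tan',(F@et).round(1),'Fz',s['contact_force'][2].round(1),'w',s['grip_width'].round(4),'jaw',np.degrees(np.arctan2(R[1,2],R[0,2])).round(1),'z',s['position'][2].round(4),'t',s['clock'].round(2))
for dd in sys.argv[3:]:
    ph=phic-np.radians(float(dd)); q=C+.06*np.array([np.cos(ph),np.sin(ph)])-cmd
    print(dd,(q@ey/.2).round(3),(q@ez/.2).round(3))
json.dump(D,open(f,'w'))
E
python3 -m handwheel '[{"grip":0.18,"travel":[0,0,0.003],"twist":0},{"grip":0.18,"travel":[0,0,0.006],"twist":0},{"grip":0.18,"travel":[0,0,0.006],"twist":0},{"grip":0.18,"travel":[0,0,0.006],"twist":0}]'
python3 tr.py 0 0.006 2 4 6
```

```text
clock: 16.05
position: [0.5135, 0.2658, 0.0851]
tcp_rot: [[-0.001, 0.425, 0.905], [-0.0, 0.905, -0.425], [-1.0, -0.001, -0.0]]
contact_force: [-0.6, -4.1, 2.5]
grip_width: 0.0197Traceback (most recent call last):
  File "tr.py", line 17, in <module>
    print('C',C.round(4),'phi',np.degrees(phi).round(1),'r',(np.linalg.norm(d)*1e3).round(2),'| cmd phi',np.degrees(phic).round(1),'rcmd',(np.linalg.norm(dc)*1e3).round(2),'| F on tool rad',(F@er).round(1),'tan',(F@et).round(1),'Fz',s['contact_force'][2].round(1),'w',s['grip_width'].round(4),'jaw',np.degrees(np.arctan2(R[1,2],R[0,2])).round(1),'z',s['position'][2].round(4),'t',s['clock'].round(2))
                                                                                                                                                                                                                                                                            ^^^^^^^^^^^^^^^^^^^^^
AttributeError: 'float' object has no attribute 'round'
```

```bash
sed -i "s/s\['grip_width'\].round(4)/round(float(s['grip_width']),4)/; s/s\['clock'\].round(2)/round(float(s['clock']),2)/" tr.py; sed -i "s/s\['contact_force'\]\[2\].round(1)/round(float(s['contact_force'][2]),1)/;s/s\['position'\]\[2\].round(4)/round(float(s['position'][2]),4)/" tr.py; rm -f tr.json
python3 tr.py 0 0.006 0 2 4 6
```

```text
C [0.5297 0.208 ] phi 105.7 r 60.0 | cmd phi 105.3 rcmd 60.23 | F on tool rad -3.8 tan -1.7 Fz 2.5 w 0.0197 jaw -25.2 z 0.0851 t 16.05
0 -0.001 0.001
2 0.006 0.009
4 0.012 0.017
6 0.018 0.026
```

```bash
sed -i "s|^D\['cmd'\]=|tc=cmd; cmd=p-F/6000.; print('track-vs-force cmd mm',((tc-cmd)*1e3).round(2)); D['cmd']=|" tr.py; rm -f tr.json
python3 tr.py 0 0.006 0 2 4 6
```

```text
track-vs-force cmd mm [ 0.22 -0.35]
C [0.5297 0.208 ] phi 105.7 r 60.0 | cmd phi 105.5 rcmd 60.63 | F on tool rad -3.8 tan -1.7 Fz 2.5 w 0.0197 jaw -25.2 z 0.0851 t 16.05
0 -0.002 0.002
2 0.004 0.01
4 0.011 0.018
6 0.017 0.027
```

```bash
python3 -m handwheel '[{"grip":0.18,"travel":[0,0.004,0.010],"twist":0},{"grip":0.18,"travel":[0,0.011,0.018],"twist":0},{"grip":0.18,"travel":[0,0.017,0.027],"twist":0},{"grip":0.18,"travel":[0,0.017,0.027],"twist":0},{"grip":0.18,"travel":[0,0.017,0.027],"twist":0}]' >/dev/null
python3 tr.py 0.017 0.027 3 6 9
```

```text
track-vs-force cmd mm [-0.48 -0.02]
C [0.5293 0.2077] phi 98.6 r 59.87 | cmd phi 98.5 rcmd 60.15 | F on tool rad -1.7 tan -0.4 Fz 1.0 w 0.0193 jaw -25.2 z 0.0851 t 16.47
3 0.008 0.014
6 0.015 0.027
9 0.022 0.042
```

```bash
python3 -m handwheel '[{"grip":0.18,"travel":[0,0.008,0.014],"twist":0},{"grip":0.18,"travel":[0,0.015,0.027],"twist":0},{"grip":0.18,"travel":[0,0.022,0.042],"twist":0},{"grip":0.18,"travel":[0,0.022,0.042],"twist":0},{"grip":0.18,"travel":[0,0.022,0.042],"twist":0}]' >/dev/null
python3 tr.py 0.022 0.042 3 6 9 12
```

```text
track-vs-force cmd mm [-0.35  0.34]
C [0.5281 0.2074] phi 87.7 r 59.83 | cmd phi 87.9 rcmd 59.91 | F on tool rad -0.5 tan 1.3 Fz -0.1 w 0.0196 jaw -25.2 z 0.0852 t 16.88
3 0.006 0.014
6 0.011 0.029
9 0.015 0.044
12 0.019 0.06
```

```bash
python3 -m handwheel '[{"grip":0.18,"travel":[0,0.006,0.014],"twist":0},{"grip":0.18,"travel":[0,0.011,0.029],"twist":0},{"grip":0.18,"travel":[0,0.015,0.044],"twist":0},{"grip":0.18,"travel":[0,0.019,0.060],"twist":0},{"grip":0.18,"travel":[0,0.019,0.06],"twist":0},{"grip":0.18,"travel":[0,0.019,0.06],"twist":0}]' >/dev/null
python3 tr.py 0.019 0.06 3 6 9 12
python3 - <<'E'
from h import *
shot('top','t10',(90,140,240,255),5.2)
E
```

```text
track-vs-force cmd mm [-0.13  0.28]
C [0.5276 0.2073] phi 75.1 r 59.93 | cmd phi 75.3 rcmd 59.97 | F on tool rad -0.3 tan 1.0 Fz -0.7 w 0.0193 jaw -25.2 z 0.0852 t 17.38
3 0.003 0.015
6 0.004 0.031
9 0.005 0.047
12 0.005 0.062
```

View pics/t10.png

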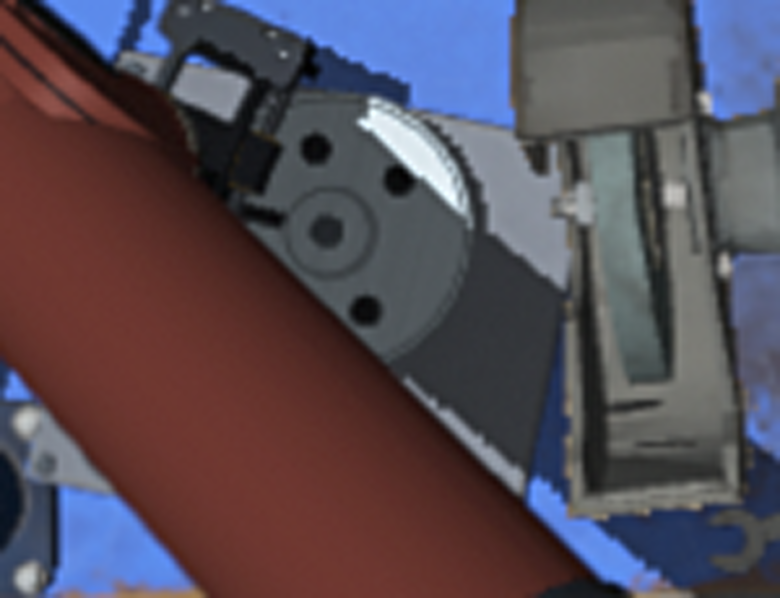

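The wheel has turned clockwise with the handle by about 30° (the holes moved), and forces are low. I'll continue.

```bash
python3 -m handwheel '[{"grip":0.18,"travel":[0,0.003,0.015],"twist":0},{"grip":0.18,"travel":[0,0.004,0.031],"twist":0},{"grip":0.18,"travel":[0,0.005,0.047],"twist":0},{"grip":0.18,"travel":[0,0.005,0.062],"twist":0},{"grip":0.18,"travel":[0,0.005,0.062],"twist":0},{"grip":0.18,"travel":[0,0.005,0.062],"twist":0}]' >/dev/null
python3 tr.py 0.005 0.062 3 6 9 12 15 18
```

```text
track-vs-force cmd mm [-0.04  0.14]
C [0.5274 0.2073] phi 63.1 r 59.95 | cmd phi 63.2 rcmd 59.96 | F on tool rad -0.1 tan 0.0 Fz -0.4 w 0.0193 jaw -25.2 z 0.0852 t 17.93
3 -0.001 0.016
6 -0.002 0.031
9 -0.005 0.047
12 -0.008 0.062
15 -0.012 0.077
18 -0.017 0.092
```

```bash
python3 -m handwheel '[{"grip":0.18,"travel":[0,-0.001,0.016],"twist":0},{"grip":0.18,"travel":[0,-0.002,0.031],"twist":0},{"grip":0.18,"travel":[0,-0.005,0.047],"twist":0},{"grip":0.18,"travel":[0,-0.008,0.062],"twist":0},{"grip":0.18,"travel":[0,-0.012,0.077],"twist":0},{"grip":0.18,"travel":[0,-0.017,0.092],"twist":0},{"grip":0.18,"travel":[0,-0.017,0.092],"twist":0},{"grip":0.18,"travel":[0,-0.017,0.092],"twist":0}]' >/dev/null
python3 tr.py -0.017 0.092 3 6 9 12 15 18
```

```text
track-vs-force cmd mm [0.08 0.39]
C [0.5274 0.2073] phi 44.8 r 59.97 | cmd phi 45.0 rcmd 59.71 | F on tool rad 1.6 tan 0.8 Fz -1.1 w 0.0197 jaw -25.2 z 0.0852 t 18.6
3 -0.004 0.015
6 -0.011 0.029
9 -0.018 0.043
12 -0.026 0.057
15 -0.035 0.07
18 -0.044 0.083
```

```bash
python3 -m handwheel '[{"grip":0.18,"travel":[0,-0.004,0.015],"twist":0},{"grip":0.18,"travel":[0,-0.011,0.029],"twist":0},{"grip":0.18,"travel":[0,-0.018,0.043],"twist":0},{"grip":0.18,"travel":[0,-0.026,0.057],"twist":0},{"grip":0.18,"travel":[0,-0.035,0.07],"twist":0},{"grip":0.18,"travel":[0,-0.044,0.083],"twist":0},{"grip":0.18,"travel":[0,-0.044,0.083],"twist":0},{"grip":0.18,"travel":[0,-0.044,0.083],"twist":0}]' >/dev/null
python3 tr.py -0.044 0.083 3 6 9 12 15 18
```

```text
track-vs-force cmd mm [0.19 0.63]
C [0.5273 0.2073] phi 26.5 r 59.99 | cmd phi 26.4 rcmd 59.58 | F on tool rad 2.5 tan -0.5 Fz -0.7 w 0.0192 jaw -25.2 z 0.0852 t 19.27
3 -0.008 0.013
6 -0.019 0.025
9 -0.03 0.036
12 -0.042 0.046
15 -0.055 0.056
18 -0.067 0.065
```

```bash
python3 -m handwheel '[{"grip":0.18,"travel":[0,-0.008,0.013],"twist":0},{"grip":0.18,"travel":[0,-0.019,0.025],"twist":0},{"grip":0.18,"travel":[0,-0.03,0.036],"twist":0},{"grip":0.18,"travel":[0,-0.042,0.046],"twist":0},{"grip":0.18,"travel":[0,-0.055,0.056],"twist":0},{"grip":0.18,"travel":[0,-0.067,0.065],"twist":0},{"grip":0.18,"travel":[0,-0.067,0.065],"twist":0},{"grip":0.18,"travel":[0,-0.067,0.065],"twist":0}]' >/dev/null
python3 tr.py -0.067 0.065 3 6 9 12 15 18
```

```text
track-vs-force cmd mm [ 0.06 -0.11]
C [0.5274 0.2073] phi 8.6 r 60.04 | cmd phi 8.6 rcmd 60.0 | F on tool rad 0.2 tan -0.0 Fz 0.2 w 0.0194 jaw -25.2 z 0.0852 t 19.93
3 -0.013 0.008
6 -0.027 0.016
9 -0.041 0.023
12 -0.055 0.029
15 -0.07 0.035
18 -0.085 0.039
```

```bash
python3 -m handwheel '[{"grip":0.18,"travel":[0,-0.013,0.008],"twist":0},{"grip":0.18,"travel":[0,-0.027,0.016],"twist":0},{"grip":0.18,"travel":[0,-0.041,0.023],"twist":0},{"grip":0.18,"travel":[0,-0.055,0.029],"twist":0},{"grip":0.18,"travel":[0,-0.07,0.035],"twist":0},{"grip":0.18,"travel":[0,-0.085,0.039],"twist":0},{"grip":0.18,"travel":[0,-0.085,0.039],"twist":0},{"grip":0.18,"travel":[0,-0.085,0.039],"twist":0}]' >/dev/null
python3 tr.py -0.085 0.039 3 6 9 12 15 18
python3 - <<'E'
from h import *
shot('top','t11',None,1.5)
shot('side','s11',(150,90,280,187),5.8)
E
```

```text
track-vs-force cmd mm [0.53 0.04]
C [0.5274 0.2073] phi -9.4 r 59.98 | cmd phi -9.4 rcmd 59.42 | F on tool rad 3.4 tan -0.3 Fz -0.8 w 0.0192 jaw -25.2 z 0.0852 t 20.6
3 -0.014 0.007
6 -0.03 0.01
9 -0.045 0.012
12 -0.061 0.013
15 -0.077 0.014
18 -0.092 0.014
```

View pics/t11.png

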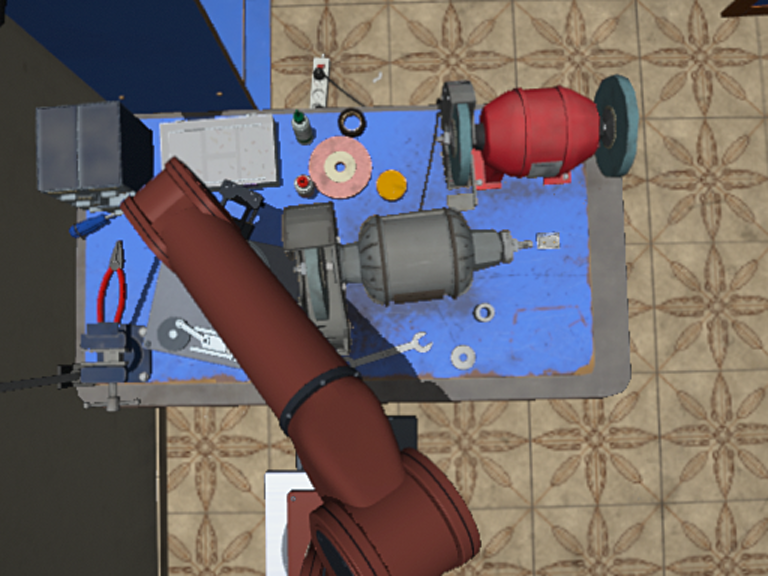

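View pics/s11.png

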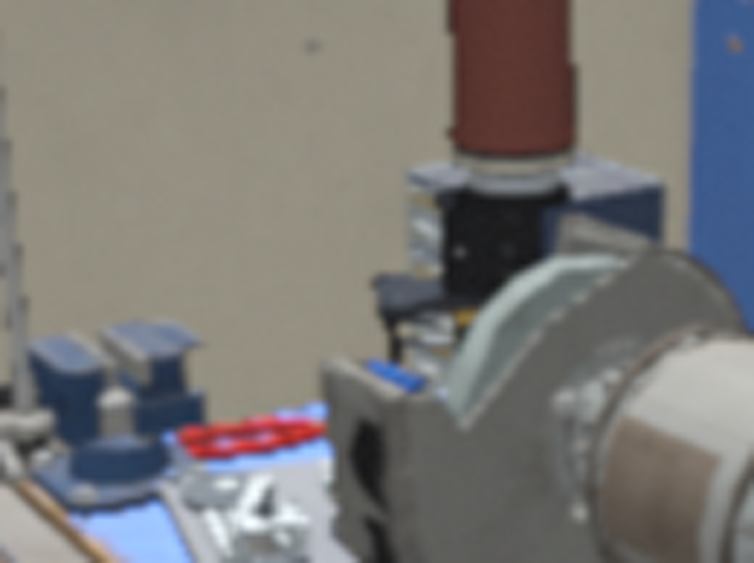

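```bash
python3 -m handwheel '[{"grip":0.18,"travel":[0,-0.014,0.007],"twist":0},{"grip":0.18,"travel":[0,-0.03,0.010],"twist":0},{"grip":0.18,"travel":[0,-0.045,0.012],"twist":0},{"grip":0.18,"travel":[0,-0.061,0.013],"twist":0},{"grip":0.18,"travel":[0,-0.077,0.014],"twist":0},{"grip":0.18,"travel":[0,-0.092,0.014],"twist":0},{"grip":0.18,"travel":[0,-0.092,0.014],"twist":0},{"grip":0.18,"travel":[0,-0.092,0.014],"twist":0}]' >/dev/null
python3 tr.py -0.092 0.014 3 6 9 12 15 18
```

```text
track-vs-force cmd mm [ 0.33 -0.88]
C [0.5274 0.2073] phi -26.7 r 59.98 | cmd phi -26.8 rcmd 59.34 | F on tool rad 3.8 tan -0.2 Fz -0.4 w 0.0194 jaw -25.2 z 0.0852 t 21.37
3 -0.016 0.002
6 -0.031 0.001
9 -0.047 -0.002
12 -0.062 -0.005
15 -0.077 -0.009
18 -0.092 -0.014
```

```bash
python3 -m handwheel '[{"grip":0.18,"travel":[0,-0.016,0.003],"twist":0},{"grip":0.18,"travel":[0,-0.031,0.003],"twist":0},{"grip":0.18,"travel":[0,-0.047,0.0],"twist":0},{"grip":0.18,"travel":[0,-0.062,-0.003],"twist":0},{"grip":0.18,"travel":[0,-0.077,-0.007],"twist":0},{"grip":0.18,"travel":[0,-0.092,-0.012],"twist":0},{"grip":0.18,"travel":[0,-0.092,-0.012],"twist":0},{"grip":0.18,"travel":[0,-0.092,-0.012],"twist":0}]' >/dev/null
python3 tr.py -0.092 -0.012 3 6 9 12 15 18
```

```text
track-vs-force cmd mm [-0.02  0.26]
C [0.5274 0.2073] phi -44.8 r 60.14 | cmd phi -44.7 rcmd 60.51 | F on tool rad -2.2 tan 0.5 Fz 3.4 w 0.0195 jaw -25.2 z 0.0851 t 22.03
3 -0.014 -0.008
6 -0.028 -0.014
9 -0.042 -0.022
12 -0.056 -0.029
15 -0.069 -0.038
18 -0.082 -0.047
```

```bash
python3 -m handwheel '[{"grip":0.18,"travel":[0,-0.014,-0.008],"twist":0},{"grip":0.18,"travel":[0,-0.028,-0.014],"twist":0},{"grip":0.18,"travel":[0,-0.042,-0.022],"twist":0},{"grip":0.18,"travel":[0,-0.056,-0.029],"twist":0},{"grip":0.18,"travel":[0,-0.069,-0.038],"twist":0},{"grip":0.18,"travel":[0,-0.082,-0.047],"twist":0},{"grip":0.18,"travel":[0,-0.082,-0.047],"twist":0},{"grip":0.18,"travel":[0,-0.082,-0.047],"twist":0}]' >/dev/null
python3 tr.py -0.082 -0.047 3 6 9 12 15 18
```

```text
track-vs-force cmd mm [-0.04 -0.1 ]
C [0.5274 0.2073] phi -62.9 r 60.1 | cmd phi -62.7 rcmd 59.99 | F on tool rad 0.6 tan 1.5 Fz 2.4 w 0.0194 jaw -25.2 z 0.0851 t 22.7
3 -0.012 -0.01
6 -0.024 -0.02
9 -0.035 -0.031
12 -0.046 -0.043
15 -0.055 -0.055
18 -0.065 -0.068
```

```bash
python3 -m handwheel '[{"grip":0.18,"travel":[0,-0.012,-0.010],"twist":0},{"grip":0.18,"travel":[0,-0.024,-0.020],"twist":0},{"grip":0.18,"travel":[0,-0.035,-0.031],"twist":0},{"grip":0.18,"travel":[0,-0.035,-0.031],"twist":0},{"grip":0.18,"travel":[0,-0.035,-0.031],"twist":0}]' >/dev/null
python3 tr.py -0.035 -0.031 3 6 9 12 15 18
python3 - <<'E'
from h import *
shot('top','t12',None,1.5)
shot('side','s12',(150,100,280,197),5.8)
E
```

```text
track-vs-force cmd mm [ 0.23 -0.38]
C [0.5274 0.2073] phi -71.7 r 60.04 | cmd phi -71.7 rcmd 59.62 | F on tool rad 2.5 tan -0.3 Fz 1.8 w 0.0195 jaw -25.2 z 0.0851 t 23.12
3 -0.012 -0.01
6 -0.022 -0.023
9 -0.031 -0.035
12 -0.04 -0.048
15 -0.047 -0.062
18 -0.055 -0.076
```

View pics/t12.png

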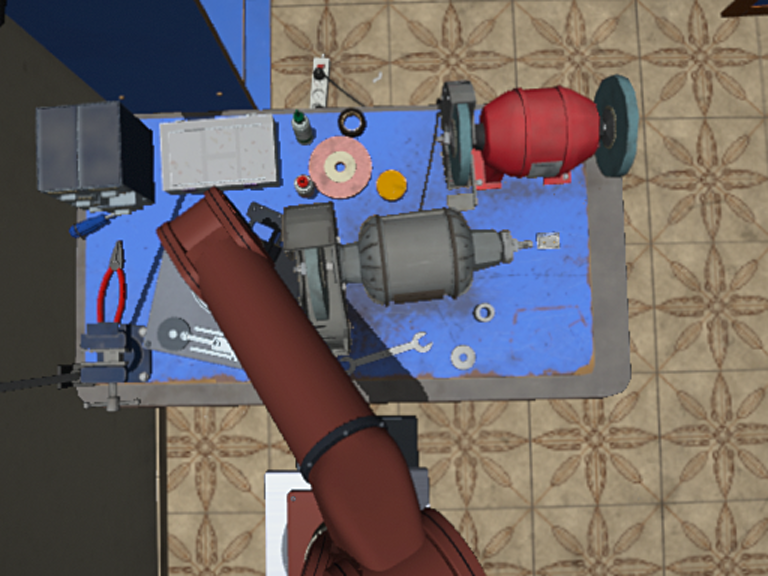

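View pics/s12.png

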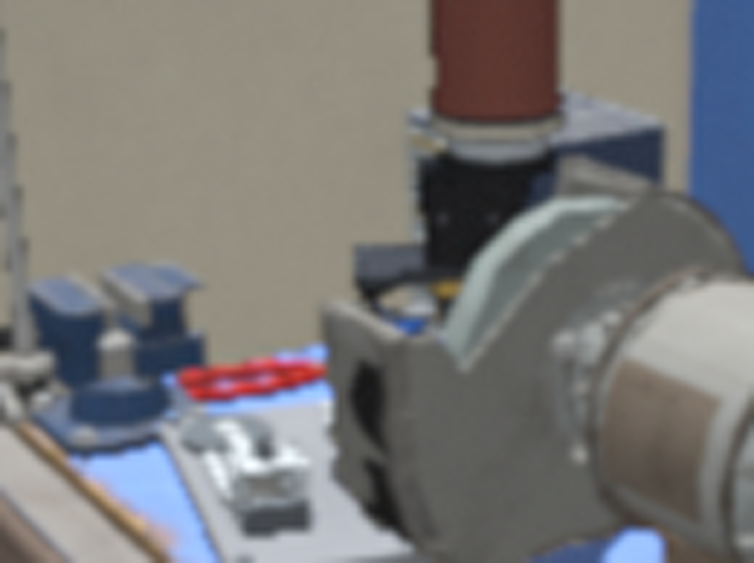

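```bash
python3 -m handwheel '[{"grip":0.18,"travel":[0,-0.013,-0.010],"twist":0},{"grip":0.18,"travel":[0,-0.023,-0.023],"twist":0},{"grip":0.18,"travel":[0,-0.032,-0.035],"twist":0},{"grip":0.18,"travel":[0,-0.041,-0.048],"twist":0},{"grip":0.18,"travel":[0,-0.048,-0.062],"twist":0},{"grip":0.18,"travel":[0,-0.056,-0.076],"twist":0},{"grip":0.18,"travel":[0,-0.056,-0.076],"twist":0},{"grip":0.18,"travel":[0,-0.056,-0.076],"twist":0}]' >/dev/null
python3 tr.py -0.056 -0.076 3 6 9 12 15 18
```

```text
track-vs-force cmd mm [-0.1  -0.08]
C [0.5274 0.2073] phi -90.0 r 60.1 | cmd phi -89.7 rcmd 60.19 | F on tool rad -0.6 tan 1.7 Fz 1.7 w 0.0195 jaw -25.2 z 0.0851 t 23.88
3 -0.006 -0.015
6 -0.011 -0.029
9 -0.016 -0.044
12 -0.02 -0.06
15 -0.023 -0.075
18 -0.026 -0.09
```

```bash
python3 -m handwheel '[{"grip":0.18,"travel":[0,-0.006,-0.015],"twist":0},{"grip":0.18,"travel":[0,-0.011,-0.029],"twist":0},{"grip":0.18,"travel":[0,-0.016,-0.044],"twist":0},{"grip":0.18,"travel":[0,-0.02,-0.06],"twist":0},{"grip":0.18,"travel":[0,-0.023,-0.075],"twist":0},{"grip":0.18,"travel":[0,-0.026,-0.09],"twist":0},{"grip":0.18,"travel":[0,-0.026,-0.09],"twist":0},{"grip":0.18,"travel":[0,-0.026,-0.09],"twist":0}]' >/dev/null
python3 tr.py -0.026 -0.09 3 6 9 12 15 18
```

```text
track-vs-force cmd mm [-0.03 -0.24]
C [0.5274 0.2073] phi -107.9 r 60.04 | cmd phi -107.7 rcmd 59.81 | F on tool rad 1.4 tan 1.3 Fz 1.7 w 0.0193 jaw -25.2 z 0.0851 t 24.55
3 -0.003 -0.015
6 -0.003 -0.031
9 -0.003 -0.047
12 -0.003 -0.063
15 -0.001 -0.078
18 0.002 -0.094
```

```bash
python3 -m handwheel '[{"grip":0.18,"travel":[0,-0.003,-0.015],"twist":0},{"grip":0.18,"travel":[0,-0.003,-0.031],"twist":0},{"grip":0.18,"travel":[0,-0.003,-0.047],"twist":0},{"grip":0.18,"travel":[0,-0.003,-0.063],"twist":0},{"grip":0.18,"travel":[0,-0.001,-0.078],"twist":0},{"grip":0.18,"travel":[0,0.002,-0.094],"twist":0},{"grip":0.18,"travel":[0,0.002,-0.094],"twist":0},{"grip":0.18,"travel":[0,0.002,-0.094],"twist":0}]' >/dev/null
python3 tr.py 0.002 -0.094 3 6 9 12 15 18
```

```text
track-vs-force cmd mm [ 0.19 -0.34]
C [0.5274 0.2073] phi -126.1 r 60.03 | cmd phi -126.1 rcmd 59.75 | F on tool rad 1.7 tan -0.2 Fz 2.6 w 0.0192 jaw -25.2 z 0.0851 t 25.22
3 0.002 -0.016
6 0.006 -0.031
9 0.011 -0.046
12 0.017 -0.06
15 0.024 -0.075
18 0.031 -0.088
```

```bash
python3 -m handwheel '[{"grip":0.18,"travel":[0,0.002,-0.016],"twist":0},{"grip":0.18,"travel":[0,0.006,-0.031],"twist":0},{"grip":0.18,"travel":[0,0.011,-0.046],"twist":0},{"grip":0.18,"travel":[0,0.017,-0.06],"twist":0},{"grip":0.18,"travel":[0,0.024,-0.075],"twist":0},{"grip":0.18,"travel":[0,0.031,-0.088],"twist":0},{"grip":0.18,"travel":[0,0.031,-0.088],"twist":0},{"grip":0.18,"travel":[0,0.031,-0.088],"twist":0}]' >/dev/null
python3 tr.py 0.031 -0.088 3 6 9 12 15 18
python3 - <<'E'
from h import *
print(np.round(robot.observe()['joint_pos'],2))
E
```

```text
track-vs-force cmd mm [-0.34 -0.03]
C [0.5274 0.2073] phi -144.0 r 60.04 | cmd phi -143.9 rcmd 59.61 | F on tool rad 2.5 tan 1.0 Fz 2.8 w 0.0192 jaw -25.1 z 0.0851 t 25.88
3 0.006 -0.015
6 0.015 -0.028
9 0.024 -0.04
12 0.034 -0.053
15 0.045 -0.064
18 0.056 -0.075
[ 0.36  0.32 -0.9   1.94  0.29  1.02 -1.11]
```

```bash
python3 -m handwheel '[{"grip":0.18,"travel":[0,0.006,-0.015],"twist":0},{"grip":0.18,"travel":[0,0.015,-0.028],"twist":0},{"grip":0.18,"travel":[0,0.024,-0.041],"twist":0},{"grip":0.18,"travel":[0,0.034,-0.054],"twist":0},{"grip":0.18,"travel":[0,0.045,-0.065],"twist":0},{"grip":0.18,"travel":[0,0.056,-0.076],"twist":0},{"grip":0.18,"travel":[0,0.056,-0.076],"twist":0},{"grip":0.18,"travel":[0,0.056,-0.076],"twist":0}]' >/dev/null
python3 tr.py 0.056 -0.076 3 6 9 12 15 18
```

```text
track-vs-force cmd mm [ 0.11 -0.29]
C [0.5274 0.2073] phi -162.3 r 60.06 | cmd phi -162.3 rcmd 60.08 | F on tool rad -0.1 tan -0.3 Fz 0.1 w 0.0194 jaw -25.1 z 0.0851 t 26.55
3 0.012 -0.01
6 0.024 -0.02
9 0.037 -0.029
12 0.05 -0.037
15 0.064 -0.045
18 0.078 -0.052
```

```bash
python3 -m handwheel '[{"grip":0.18,"travel":[0,0.012,-0.010],"twist":0},{"grip":0.18,"travel":[0,0.024,-0.020],"twist":0},{"grip":0.18,"travel":[0,0.037,-0.029],"twist":0},{"grip":0.18,"travel":[0,0.05,-0.037],"twist":0},{"grip":0.18,"travel":[0,0.064,-0.045],"twist":0},{"grip":0.18,"travel":[0,0.078,-0.052],"twist":0},{"grip":0.18,"travel":[0,0.078,-0.052],"twist":0},{"grip":0.18,"travel":[0,0.078,-0.052],"twist":0}]' >/dev/null
python3 tr.py 0.078 -0.052 3 6 9 12 15 18
```

```text
track-vs-force cmd mm [-0.64  0.07]
C [0.5274 0.2073] phi 179.6 r 59.99 | cmd phi 179.8 rcmd 59.37 | F on tool rad 3.7 tan 1.1 Fz 1.4 w 0.0195 jaw -25.1 z 0.0851 t 27.22
3 0.013 -0.009
6 0.028 -0.015
9 0.043 -0.019
12 0.058 -0.023
15 0.073 -0.026
18 0.089 -0.029
```

```bash
python3 -m handwheel '[{"grip":0.18,"travel":[0,0.013,-0.009],"twist":0},{"grip":0.18,"travel":[0,0.028,-0.016],"twist":0},{"grip":0.18,"travel":[0,0.043,-0.020],"twist":0},{"grip":0.18,"travel":[0,0.058,-0.024],"twist":0},{"grip":0.18,"travel":[0,0.073,-0.027],"twist":0},{"grip":0.18,"travel":[0,0.089,-0.030],"twist":0},{"grip":0.18,"travel":[0,0.089,-0.03],"twist":0},{"grip":0.18,"travel":[0,0.089,-0.03],"twist":0}]' >/dev/null
python3 tr.py 0.089 -0.030 3 6 9 12 15 18
```

```text
track-vs-force cmd mm [0.   0.26]
C [0.5274 0.2073] phi 161.7 r 60.1 | cmd phi 162.0 rcmd 60.17 | F on tool rad -0.4 tan 1.5 Fz -2.6 w 0.0196 jaw -25.2 z 0.0852 t 27.88
3 0.016 -0.001
6 0.031 -0.001
9 0.047 -0.001
12 0.063 -0.0
15 0.078 0.001
18 0.094 0.004
```

```bash
python3 -m handwheel '[{"grip":0.18,"travel":[0,0.016,-0.001],"twist":0},{"grip":0.18,"travel":[0,0.031,-0.001],"twist":0},{"grip":0.18,"travel":[0,0.047,-0.001],"twist":0},{"grip":0.18,"travel":[0,0.063,0],"twist":0},{"grip":0.18,"travel":[0,0.078,0.001],"twist":0},{"grip":0.18,"travel":[0,0.094,0.004],"twist":0},{"grip":0.18,"travel":[0,0.094,0.004],"twist":0},{"grip":0.18,"travel":[0,0.094,0.004],"twist":0}]' >/dev/null
python3 tr.py 0.094 0.004 3 6 9 12 15 18
```

```text
track-vs-force cmd mm [-0.16 -0.04]
C [0.5274 0.2073] phi 143.7 r 60.06 | cmd phi 143.8 rcmd 59.86 | F on tool rad 1.2 tan 0.9 Fz -3.3 w 0.0191 jaw -25.2 z 0.0852 t 28.55
3 0.015 0.003
6 0.031 0.007
9 0.046 0.012
12 0.06 0.018
15 0.074 0.024
18 0.088 0.031
```

```bash
python3 -m handwheel '[{"grip":0.18,"travel":[0,0.015,0.003],"twist":0},{"grip":0.18,"travel":[0,0.031,0.007],"twist":0},{"grip":0.18,"travel":[0,0.046,0.012],"twist":0},{"grip":0.18,"travel":[0,0.06,0.018],"twist":0},{"grip":0.18,"travel":[0,0.074,0.024],"twist":0},{"grip":0.18,"travel":[0,0.088,0.031],"twist":0},{"grip":0.18,"travel":[0,0.088,0.031],"twist":0},{"grip":0.18,"travel":[0,0.088,0.031],"twist":0}]' >/dev/null
python3 tr.py 0.088 0.031 3 6 9 12 15 18 22
```

```text
track-vs-force cmd mm [-0.37  0.47]
C [0.5274 0.2073] phi 125.7 r 60.0 | cmd phi 125.9 rcmd 59.44 | F on tool rad 3.4 tan 1.0 Fz -3.5 w 0.0193 jaw -25.2 z 0.0852 t 29.22
3 0.015 0.005
6 0.028 0.014
9 0.041 0.023
12 0.053 0.033
15 0.064 0.044
18 0.075 0.055
22 0.089 0.071
```

```bash
python3 -m handwheel '[{"grip":0.18,"travel":[0,0.015,0.005],"twist":0},{"grip":0.18,"travel":[0,0.028,0.014],"twist":0},{"grip":0.18,"travel":[0,0.041,0.023],"twist":0},{"grip":0.18,"travel":[0,0.053,0.033],"twist":0},{"grip":0.18,"travel":[0,0.064,0.044],"twist":0},{"grip":0.18,"travel":[0,0.075,0.055],"twist":0},{"grip":0.18,"travel":[0,0.089,0.071],"twist":0},{"grip":0.18,"travel":[0,0.089,0.071],"twist":0},{"grip":0.18,"travel":[0,0.089,0.071],"twist":0},{"grip":0.18,"travel":[0,0.089,0.071],"twist":0}]'
python3 tr.py 0.089 0.071 0 1
```

```text
clock: 30.05
position: [0.5132, 0.2656, 0.0853]
tcp_rot: [[0.002, 0.426, 0.905], [0.001, 0.905, -0.426], [-1.0, 0.002, 0.001]]
contact_force: [3.5, 2.6, -5.3]
grip_width: 0.0195
track-vs-force cmd mm [0.34 0.31]
C [0.5274 0.2073] phi 103.6 r 60.04 | cmd phi 104.3 rcmd 59.76 | F on tool rad 1.7 tan 4.0 Fz -5.3 w 0.0195 jaw -25.2 z 0.0853 t 30.05
0 0.001 -0.001
1 0.004 0.003
```

```bash
python3 -m handwheel '[{"grip":0.18,"travel":[0,0.003,0.002],"twist":0},{"grip":0.18,"travel":[0,0.003,0.002],"twist":0},{"grip":0.3,"travel":[0,0.003,0.002],"twist":0},{"grip":0.5,"travel":[0,0.003,0.002],"twist":0},{"grip":0.6,"travel":[0,0.003,0.002],"twist":0},{"grip":0.6,"travel":[0,0.003,0.002],"twist":0},{"grip":0.6,"travel":[0,0.003,0.002],"twist":0},{"grip":0.6,"travel":[0,0.003,0.002],"twist":0}]'
python3 -m handwheel '[{"grip":0.6,"travel":[-0.1,0,0],"twist":0},{"grip":0.6,"travel":[-0.25,0,0],"twist":0},{"grip":0.6,"travel":[-0.4,0,0],"twist":0},{"grip":0.6,"travel":[-0.6,0,0],"twist":0},{"grip":0.6,"travel":[-0.8,0,0],"twist":0},{"grip":0.6,"travel":[-0.9,0,0],"twist":0},{"grip":0.6,"travel":[-0.9,0,0],"twist":0}]'
python3 -m handwheel '[{"grip":0.6,"travel":[-0.2,-0.1,-0.3],"twist":0},{"grip":0.6,"travel":[-0.2,-0.3,-0.5],"twist":0},{"grip":0.6,"travel":[-0.2,-0.5,-0.5],"twist":0},{"grip":0.6,"travel":[-0.2,-0.7,-0.5],"twist":0},{"grip":0.6,"travel":[-0.2,-0.9,-0.5],"twist":0},{"grip":0.6,"travel":[-0.2,-1,-0.4],"twist":0},{"grip":0.6,"travel":[-0.2,-1,-0.4],"twist":0},{"grip":0.6,"travel":[-0.2,-1,-0.4],"twist":0}]'
```

```text
clock: 30.72
position: [0.5129, 0.2656, 0.0852]
tcp_rot: [[0.0, 0.426, 0.905], [-0.0, 0.905, -0.426], [-1.0, -0.0, 0.0]]
contact_force: [0.7, 0.1, 0.2]
grip_width: 0.0489
clock: 31.3
position: [0.5144, 0.2673, 0.2705]
tcp_rot: [[0.007, 0.425, 0.905], [0.003, 0.905, -0.426], [-1.0, 0.006, 0.005]]
contact_force: [1.0, 1.0, -0.7]
grip_width: 0.0519
clock: 31.97
position: [0.3548, 0.1152, 0.3048]
tcp_rot: [[0.001, 0.431, 0.902], [-0.002, 0.902, -0.431], [-1.0, -0.001, 0.001]]
contact_force: [1.6, 0.9, 0.4]
grip_width: 0.052
```

```bash
python3 -m handwheel '[{"grip":0.6,"travel":[0,-0.2,0.15],"twist":0},{"grip":0.6,"travel":[0,-0.4,0.3],"twist":0},{"grip":0.6,"travel":[0,-0.6,0.45],"twist":0},{"grip":0.6,"travel":[0,-0.75,0.5],"twist":0},{"grip":0.6,"travel":[0,-0.75,0.5],"twist":0},{"grip":0.6,"travel":[0,-0.75,0.5],"twist":0}]'
python3 - <<'E'
from h import *
shot('side','s13',(160,150,230,206),10)
shot('top','t13',(90,140,240,255),5.2)
a=cv2.imread('pics/t7_raw.png');b=cv2.imread('pics/t13_raw.png')
c=np.vstack([a[178:203,120:165],b[178:203,120:165]])
cv2.imwrite('pics/cmp.png',cv2.resize(c,None,fx=11,fy=11,interpolation=cv2.INTER_CUBIC))
E
```

```text
clock: 32.47
position: [0.3819, -0.0626, 0.3041]
tcp_rot: [[-0.002, 0.43, 0.903], [0.001, 0.903, -0.43], [-1.0, 0.0, -0.002]]
contact_force: [-0.3, 0.6, -0.3]
grip_width: 0.0523
```

View pics/t13.png

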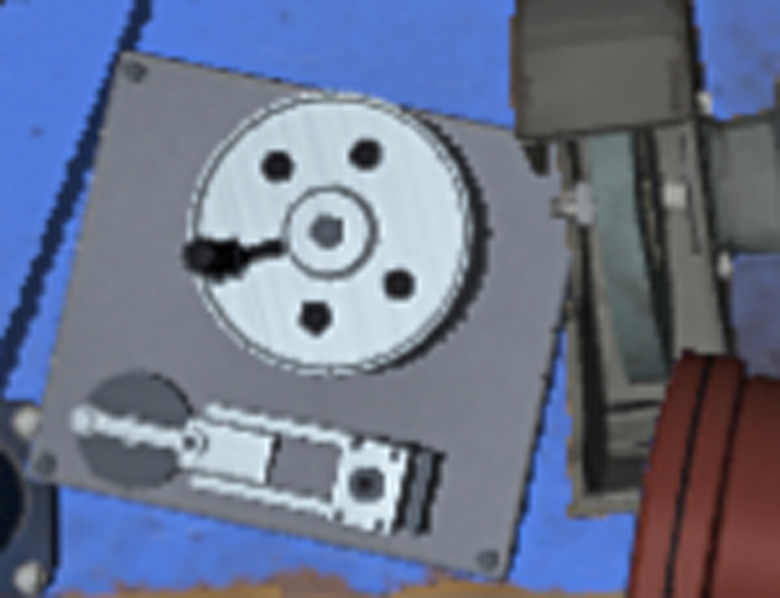

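View pics/cmp.png

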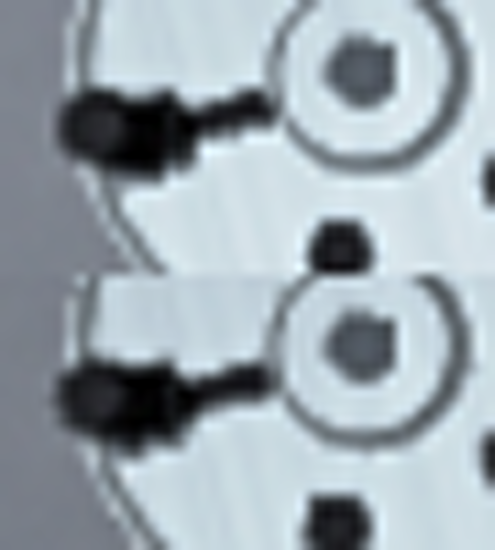

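View pics/s13.png

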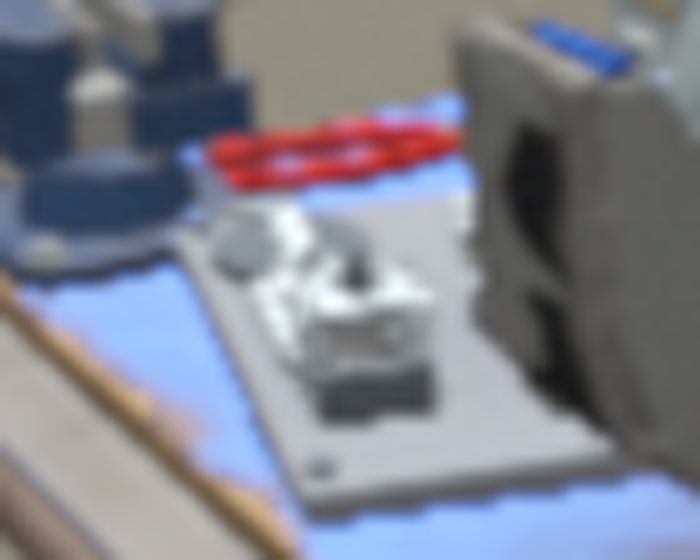

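The handle is back to within about 0.5 px, so roughly 1.3 mm past its start. The ram is home, the gate is empty, and the bush shows under the bridge at side crop (345,345). I'm handing in.

```bash
python3 -c "
from station import robot
s=robot.observe(); print(s['clock'],abs(s['joint_velocities']).max() if hasattr(s['joint_velocities'],'max') else s['joint_velocities']); print(robot.close_job())"
```

```text
32.5667 0.028980639911530937
the job is handed in; nothing more can be done
None
```

I stood the smaller steel bush upright in the loading gate, turned the flywheel one full clockwise revolution by its handle, let go, and handed the job in at 32.6 s. No verdict was reported.

**Bush in the gate:** The top picture put it at (0.399, 0.2305), about 1 mm from my estimate of the gate centre.

**Turning the wheel:** I followed a fitted circle of radius 60 mm about an axis at (0.527, 0.207), correcting by the measured force. At the stops between moves:
- The radial force was at most about 4 N before each correction; I measured about 5 N just after closing the grip, well below the 12 N that slips the clamp.
- The measured radius stayed between 59.8 and 60.1 mm.

**Last checks:**
- The handle is within about 0.5 px of its starting place in the before and after pictures, about 1.3 mm past it (0.02 rad, limit 0.12).
- The ram is home, the gate is empty and the bush shows under the bridge in the side picture. I did not measure its distance from the seat or its tilt there.
- The arm was clear and touching nothing, about 0.3 m above the bench.
- I did not measure the flange, blade and spanner again at the end. None was worked near, and none looked moved in a picture taken halfway round.

**What went wrong:**
- While feeling for the wheel's rim I pressed on it with the open fingertips, up to about 36 N. I had queued one downward move too many before reading the force.
- The rim was about 60 mm up, higher than the 35–50 mm I had judged from the top picture alone.

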